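# Put away the washed valve gear

### The job

The valve gear has just been rinsed and must be put away. Feed every mushroom tappet standing in the pressed-metal tray, one after another, down through the neck of the narrow-necked soaking can; thread the coil spring over the upright rod of the drying stand until it stands fully down on the plate; and hang the empty square rinsing tin mouth down over the stand's slanting peg to drain, bottom resting on the peg's ball end. Leave the can standing and do not disturb the other things on the bench.

Things in the scene. Friction and masses are not known exactly. Their poses are not given: they have to be found in the camera images.
- tappet_0_mid (a point): a steel mushroom tappet, one of 3 to 5 alike, standing upright on its head in the tray (floor 2 mm above the bench, walls 24 mm high): flat round head 40 mm across and 7 mm thick at the foot, fillet up to 16 mm, then a plain stem 18 mm in diameter; 80 mm high in all, 0.16 kg. This point is at its centre, half-way up; its z axis runs along the stem away from the head. None if absent at this start.
- tappet_1_mid (a point): a steel mushroom tappet, one of 3 to 5 alike, standing upright on its head in the tray (floor 2 mm above the bench, walls 24 mm high): flat round head 40 mm across and 7 mm thick at the foot, fillet up to 16 mm, then a plain stem 18 mm in diameter; 80 mm high in all, 0.16 kg. This point is at its centre, half-way up; its z axis runs along the stem away from the head. None if absent at this start.
- tappet_2_mid (a point): a steel mushroom tappet, one of 3 to 5 alike, standing upright on its head in the tray (floor 2 mm above the bench, walls 24 mm high): flat round head 40 mm across and 7 mm thick at the foot, fillet up to 16 mm, then a plain stem 18 mm in diameter; 80 mm high in all, 0.16 kg. This point is at its centre, half-way up; its z axis runs along the stem away from the head. None if absent at this start.
- tappet_3_mid (a point): a steel mushroom tappet, one of 3 to 5 alike, standing upright on its head in the tray (floor 2 mm above the bench, walls 24 mm high): flat round head 40 mm across and 7 mm thick at the foot, fillet up to 16 mm, then a plain stem 18 mm in diameter; 80 mm high in all, 0.16 kg. This point is at its centre, half-way up; its z axis runs along the stem away from the head. None if absent at this start.
- tappet_4_mid (a point): a steel mushroom tappet, one of 3 to 5 alike, standing upright on its head in the tray (floor 2 mm above the bench, walls 24 mm high): flat round head 40 mm across and 7 mm thick at the foot, fillet up to 16 mm, then a plain stem 18 mm in diameter; 80 mm high in all, 0.16 kg. This point is at its centre, half-way up; its z axis runs along the stem away from the head. None if absent at this start.
- can_mouth (a point): centre of the mouth of the soaking can, a loose round steel can (about 1 kg) standing on the bench: body 144 mm across, sloping shoulder from 130 to 174 mm height, neck 31 mm high, 62 mm across outside and 54 mm inside, mouth rim 205 mm above the bench, inner floor 199 mm below the mouth, with a round boss 25 mm high in the middle so that what is let fall down the neck tips aside to the wall. z axis up.
- spring_mid (a point): centre (half-way up) of a stiff steel compression spring standing on end on the bench: 39 mm outside diameter, 30 mm clear inside, 90 mm long, wire 4.4 mm, closed coils at both ends, open between; z axis along the spring. It does not give under light loads and either end may go down; turn it slightly if a coil catches on the rod.
- stand: drying stand fixed to the bench: dark metal plate 120 mm (its x) by 230 mm (its y), 12 mm thick; origin at the centre of the underside, its x axis is the way in which the slanting peg leans (roughly away from the robot), z up.
- rod_tip (a point): top centre of the stand's upright spring rod: 20 mm in diameter, tapering over the last 12 mm to 11 mm; it stands 80 mm above the plate's top, 92 mm above the bench.
- peg_tip (a point): outermost point of the ball end (rubber, 22 mm diameter) of the draining peg, a 10 mm round bar that rises upright 45 mm from the plate, then leans towards the stand's +x, 40 degrees from the vertical, for 126 mm to this point, 154 mm above the bench. The peg is 140 mm from the rod along the stand's y.
- tin_mid (a point): centre of the square rinsing tin, lying on its side on the bench with its mouth roughly towards the robot: outside 60 x 60 mm, 105 mm long, walls 3 mm, inside 54 x 54 mm and 102 mm deep, 0.12 kg. Its x axis runs lengthwise from the open mouth to the closed bottom; y across; z up as it lies.
- tin_bottom (a point): centre of the inner face of the rinsing tin's closed bottom (49.5 mm from its centre along its x axis)
- soak_can: the soaking can; origin at the centre of its underside, z up
- tray: pressed metal draining tray, 150 mm (its x) by 240 mm (its y), fixed; origin at the centre of its underside
- wash_brush: bystander: round brush with red handle, 194 mm long, lying; origin at its underside
- grease: bystander: round green tin with wooden-coloured lid, 71 mm across, 60 mm high; origin at its underside
- spanner: bystander: open-ended spanner, 167 mm long, lying; origin at its underside
- gear: bystander: toothed gear wheel, 55 mm across, 19 mm high, lying flat in a corner of the tray, to be left there; origin at its underside
Mind the look-alikes: they are no part of the job. Leave any orange or purple look-alike of the part that bears tappet_3_mid alone.

How it is judged:
By the outcome, as a careful person would: the job done as asked, in the order asked, and still so for the second after the job is handed in, with the robot touching nothing.
Of tappet_0, tappet_1, tappet_2, tappet_3, tappet_4 only 3 to 5 are there at a start; the rules pass over those that are not, and their reading is None.
At some moment in a run one of soak_can may be knocked a few centimetres aside while the robot is not near it.
It also fails if it takes over 210 s, if anything falls off the work surface, if the arm or the gripper's body presses on something with over 40 N, if the wrist force passes 120 N, or if a joint passes its speed limit or range.

### The arm

A 6-joint arm with a two-finger parallel gripper is mounted at the origin on a cart in front of the work surface, level with it; the furniture and walls round the work are solid. World frame = base frame: x ahead of the robot, y to its left, z up, the work surface at z = 0. Lengths are in m, angles in degrees, forces in N, time in s.
With the tool pointing down it reaches from about 0.375 to 0.9 m from the base axis. Payload 3.1 kg.
Tool frame: the origin (TCP) lies midway between the tips of the shut fingers; the grasp point (between the pads) lies 19 mm behind it; z points along the fingers, y is the line along which they close (so a half turn about z gives the same grasp; the last joint's range is limited). The gripper opens to 87 mm and grips with 3 to 60 N. Pads are 19 mm wide; open, the fingers measure 117 mm over their backs; the gripper's body (75 mm by 190 mm) begins 51 mm behind the grasp point.
Start: joints at [-78.982, 30.224, 82.088, -0, 67.689, -10.227], TCP at [0.226, -0.582, 0.223] pointing down, gripper open.
Joint ranges: [-176.69, 176.69], [-43.24, 126.21], [12.49, 139.97], [-82, 262], [0, 151.66], [-163.58, 163.58]. Speed limits (degrees/s): [159.86, 159.86, 180, 180, 180, 180].

### API

Orientations are given as a 3x3 rotation matrix whose columns are the frame's x, y, z axes.
In Python, from rig import read_state, capture, camera_info, hand_in gives the robot as it stands.
- The arm moves only by the tool drive_tool, never from a script. Its argument "motion" is a list of rows, each a list of 2 entries, a list of its own where there are three numbers: the shift along the tool's x, y, z in mm, then the turn, a rotation vector about the tool's x, y, z in rad. A call has 1 to 5 rows; each row shifts and turns the commanded pose from where the row before left it, along the tool's axes as they then stand; what a row does not reach is not made up. A row lasts 1/10 s, in which the tool goes at most 50 mm and 8.59 degrees, less where a joint would pass 70% of its speed; a pose out of reach is approached as far as the arm can. A call is refused whole if a number of a shift passes 50 or a number of a turn 0.15, either way. A call with a gripper value outside its range is refused whole. "gripper" is the opening, from 0 (shut) to 1 (fully open), set as the call begins (left out, the last holds). The fingers move at their own pace and stop on an object; the grip force is fixed at half the most. Time passes only in rows, so rows that do not move let the fingers close. It gives the time, the measured TCP pose, the force, the opening and the grip force at its end, in the units of the state.
- read_state(): the state, without advancing time (a new reading comes with each control period).
- capture(name): name is "side" or "top" or "wrist"; returns the picture (400x640x3 uint8, red, green, blue); there is no depth.
- camera_info(name): a dict with "fovy" (degrees; the focal length in pixels is half the picture's height over the tangent of half this angle, whatever the lens; pixels are square), "cx", "cy" (the principal point, pixels), "k1" (the pictures are not rectified: a ray, as slopes to the right and down, at radius r is drawn at 1 + k1 r^2 times it, then the intrinsics apply), "xyz" and "orientation" of the camera in the world; the wrist camera has in their place "T_tool_cam" (4x4, takes a point from camera to tool coordinates, whose origin is the TCP and whose axes are the flange's). Camera axes: x right, y down, z forward; pixel columns grow to the right and rows downward; lengths in m; the calibration is good to about 2 mm. A picture is of the moment at which its call begins: read the wrist's pose just before it. camera_info takes no time and is no camera call.
- hand_in(): hands the job in; it is judged then, once.
The state is a dict: "time_s": time; "joint_positions": joint angles; "qvel": joint speeds; "tau": joint torques, N m; "position": TCP position; "tcp_rot": TCP orientation; "force": force on the tool from outside, world axes, zero at the start; "moment": the same for the moment, N m; "opening": opening from 0.0 (shut) to 1.0 (fully open); "grasp_force": force on a finger pad.
Only numpy, scipy, OpenCV 4.12 (cv2) and the standard library are available. Lean on these libraries where they do the work, as an engineer would, in place of code of your own. Each camera call takes 0.05 s, during which the arm holds its last target. There are 200 camera calls.

## Working session

There is one attempt and no reset: what is moved stays moved. The work goes in short steps, Python scripts to look and compute and a tool call to move; the robot and the scene stay as the last step left them, time stands still between calls to the robot, and variables do not carry over. Pictures are saved under pics/ and viewed, at most 14 in all, crops included, and the job is handed in when it is done.

Besides the shell and the picture viewer there is one more tool, called after ">>>" by a JSON object that holds its "fn" and its "kwargs". drive_tool: Moves the arm, as the interface text tells. Its arguments: {"type":"object","properties":{"motion":{"type":"array","items":{"type":"array"}},"gripper":{"type":"number"}},"required":["motion"]}

```bash
ls; mkdir -p pics; python3 - <<'E'
from rig import *
import cv2,json
for n in("side","top","wrist"):
    cv2.imwrite(f"pics/{n}0.png",capture(n)[:,:,::-1]); print(n,{k:(v.tolist() if hasattr(v,'tolist') else v) for k,v in camera_info(n).items()})
print(read_state())
E
```

```text
pics
side {'fovy': 42.37778262108654, 'cx': 328.56950341701696, 'cy': 203.87854254590505, 'k1': -0.04786528941343754, 'xyz': [-0.7440355034974887, 0.07745406087012466, 1.05643257158768], 'orientation': [[0.004060775551621865, -0.5882379912980253, 0.8086776710751841], [-0.9999854167947954, -0.005267953602102158, 0.0011894799643324355], [0.003560379145371907, -0.8086707081739207, -0.5882508048798835]]}
top {'fovy': 56.69869310784041, 'cx': 315.64855664871135, 'cy': 200.72192152626815, 'k1': 0.011895046347090243, 'xyz': [0.42098363890970186, 0.07477329597928621, 1.1637015065010805], 'orientation': [[-0.016874907690552703, -0.9940737788239871, 0.1073897562388234], [-0.999484040831238, 0.019706744684697117, 0.02536328720004929], [-0.027329281258301377, -0.10690634437923108, -0.9938934268408125]]}
wrist {'fovy': 67.35338151285711, 'cx': 319.5899766878905, 'cy': 201.76666011785292, 'k1': -0.04217952480897232, 'T_tool_cam': [[-0.000861063893544543, -0.9560668928601588, -0.29314732634921126, 0.07999074284193856], [0.99999951516219, -0.0009632859140609755, 0.00020434194461191606, 0.00023620867
[... 223 characters left out ...]
193794e-04,
        6.76900341e+01, -1.02276643e+01]), 'qvel': array([ 0.09334536, -0.24049842, -0.25200488,  0.084976  , -0.05808841,
        0.01449207]), 'tau': array([ 6.33249128e-04, -4.40430272e+01, -1.76842386e+01,  6.33293996e-02,
        5.52351633e-02, -9.42212273e-05]), 'position': array([ 0.22639263, -0.58196257,  0.22180917]), 'tcp_rot': array([[ 9.32042300e-01,  3.62349362e-01, -3.01072108e-04],
       [ 3.62349356e-01, -9.32040937e-01,  1.62355399e-03],
       [ 3.07682221e-04, -1.62231428e-03, -9.99998637e-01]]), 'force': array([-0.20640611, -0.53440581,  0.04349871]), 'moment': array([ 0.05710455, -0.00508269,  0.00423492]), 'grasp_force': 0.0, 'opening': 0.9977763779502381}
```

View pics/side0.png

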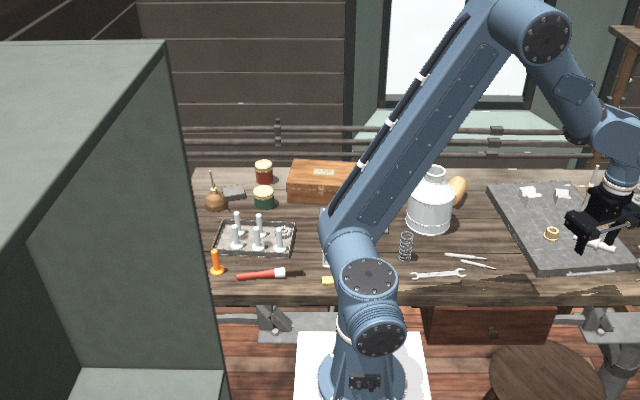

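View pics/top0.png

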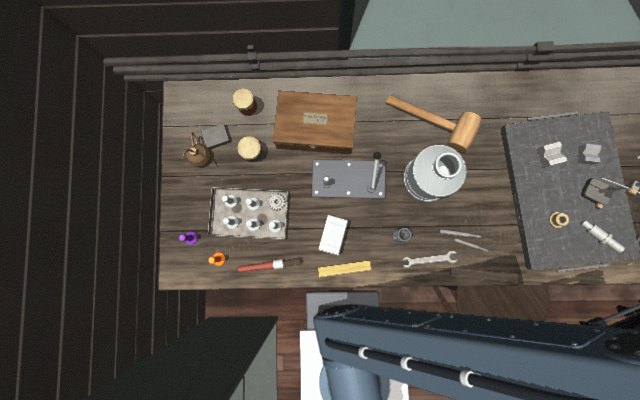

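```bash
cat > h.py <<'E'
import numpy as np, cv2
from rig import *
def ray(n,u,v,st=None):
    c=camera_info(n); f=200/np.tan(np.radians(c["fovy"]/2))
    d=np.array([(u-c["cx"])/f,(v-c["cy"])/f]); s=d.copy()
    for _ in range(20): s=d/(1+c["k1"]*(s@s))
    s=np.array([*s,1.])
    if n!="wrist": return np.array(c["xyz"]),np.array(c["orientation"])@s
    st=st or read_state(); T=np.array(c["T_tool_cam"]); R=np.array(st["tcp_rot"])
    return np.array(st["position"])+R@T[:3,3],R@T[:3,:3]@s
def at(n,u,v,z,st=None):
    o,d=ray(n,u,v,st); return o+d*(z-o[2])/d[2]
def proj(n,p,st=None):
    c=camera_info(n); f=200/np.tan(np.radians(c["fovy"]/2))
    if n=="wrist":
        st=st or read_state(); T=np.array(c["T_tool_cam"]); R=np.array(st["tcp_rot"])
        o=np.array(st["position"])+R@T[:3,3]; M=R@T[:3,:3]
    else: o,M=np.array(c["xyz"]),np.array(c["orientation"])
    q=M.T@(np.array(p)-o); s=q[:2]/q[2]; s=s*(1+c["k1"]*(s@s)); return f*s+[c["cx"],c["cy"]]
def shot(n,name,box=None,k=1,grid=None):
    st=read_state(); im=capture(n)[:,:,::-1].copy()
    np.save("pics/"+name+".npy",im)
    save(im,name,box,k); return st
def save(im,name,box=None,k=1):
    if box: 
        u0,v0,u1,v1=box; im=cv2.resize(im[v0:v1,u0:u1],None,fx=k,fy=k,interpolation=cv2.INTER_CUBIC)
    cv2.imwrite(f"pics/{name}.png",im)
def mm(goal,st=None,Rg=None):
    "shift in tool axes, mm, and turn rotvec from present pose to goal"
    from scipy.spatial.transform import Rotation as Ro
    st=st or read_state(); R=np.array(st["tcp_rot"])
    out=(R.T@(np.array(goal)-st["position"])*1000).round(1)
    return (out,) if Rg is None else (out,Ro.from_matrix(R.T@Rg).as_rotvec().round(3))
E
python3 - <<'E'
from h import *
im=cv2.imread("pics/top0.png"); save(im,"topc",(180,130,480,280),2.66)
E
```

```text
(no output)
```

View pics/topc.png

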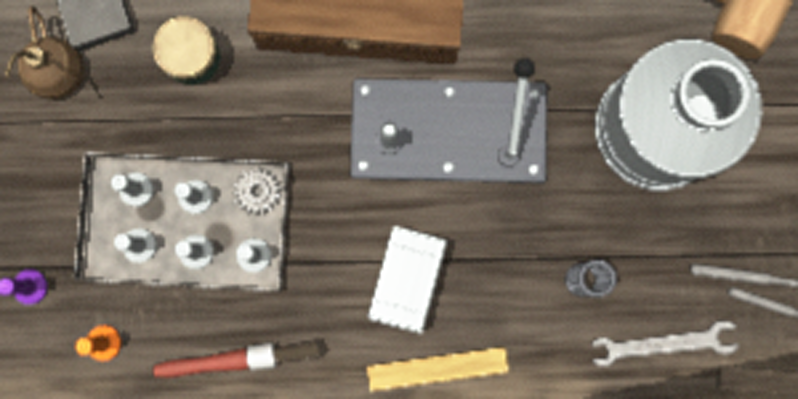

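```bash
python3 - <<'E'
from h import *
def p(name,u,v,z):
    a=at("top",180+u/2.66,130+v/2.66,z); print(name,(a*1000).round(0)[:2],"r",np.hypot(*a[:2]).round(3))
for i,(u,v) in enumerate([(122,183),(184,191),(124,243),(186,248),(248,254)]): p(f"tp{i}",u,v,.082)
for i,(u,v) in enumerate([(134,190),(197,197),(137,246),(197,249),(255,255)]): p(f"head{i}",u,v,.009)
p("mouth",713,96,.205);p("spring",598,277,.09);p("rod",388,129,.092);p("ball",524,66,.146)
for c in [(397,226),(447,238),(420,332),(370,320)]: p("tin",*c,.06)
for c in [(353,79),(546,80),(546,180),(352,178)]: p("plate",*c,.012)
for c in [(88,154),(290,164),(283,290),(75,278)]: p("tray",*c,.024)
p("gear",258,191,.02);p("orange",88,348,.08)
E
```

```text
tp0 [549. 368.] r 0.661
tp1 [539. 298.] r 0.616
tp2 [482. 365.] r 0.605
tp3 [475. 296.] r 0.56
tp4 [468. 228.] r 0.52
head0 [549. 373.] r 0.664
head1 [539. 298.] r 0.616
head2 [482. 369.] r 0.607
head3 [478. 298.] r 0.563
head4 [469. 230.] r 0.523
mouth [ 608. -246.] r 0.656
spring [ 436. -152.] r 0.461
rod [602.  71.] r 0.606
ball [656. -72.] r 0.66
tin [497.  63.] r 0.501
tin [482.   8.] r 0.482
tin [379.  40.] r 0.381
tin [393.  95.] r 0.404
plate [676. 111.] r 0.685
plate [ 670. -117.] r 0.68
plate [ 551. -113.] r 0.562
plate [558. 114.] r 0.569
tray [591. 424.] r 0.727
tray [574. 186.] r 0.604
tray [428. 196.] r 0.47
tray [446. 437.] r 0.624
gear [544. 224.] r 0.588
orange [368. 404.] r 0.546
```

>>> {"fn": "drive_tool", "kwargs": {"motion": [[[0,0,-40],[0,0,0.123]],[[0,0,-40],[0,0,0.123]],[[0,0,0],[0,0,0.124]]], "gripper": 0.5}}

```text
time_s: 0.45
position: [0.2273, -0.5858, 0.3088]
tcp_rot: [[1.0, -0.004, 0.002], [-0.004, -1.0, -0.012], [0.003, 0.012, -1.0]]
force: [0.2, -0.3, 0.3]
opening: 0.808
grasp_force: 0.0
```

>>> {"fn": "drive_tool", "kwargs": {"motion": [[[25,-48,0],[0,0,0]],[[25,-48,0],[0,0,0]],[[25,-48,0],[0,0,0]],[[25,-48,0],[0,0,0]],[[25,-48,0],[0,0,0]]]}}

```text
time_s: 0.95
position: [0.3422, -0.3587, 0.3023]
tcp_rot: [[1.0, 0.0, 0.0], [0.0, -1.0, 0.0], [0.0, -0.0, -1.0]]
force: [0.6, -0.1, -0.2]
opening: 0.506
grasp_force: 0.0
```

>>> {"fn": "drive_tool", "kwargs": {"motion": [[[25,-48,0],[0,0,0]],[[25,-48,0],[0,0,0]],[[25,-48,0],[0,0,0]],[[25,-48,0],[0,0,0]],[[0,0,0],[0,0,0]]]}}

```text
time_s: 1.45
position: [0.4353, -0.1774, 0.3024]
tcp_rot: [[1.0, 0.009, 0.0], [0.009, -1.0, 0.003], [0.0, -0.003, -1.0]]
force: [-1.2, -0.4, 0.3]
opening: 0.501
grasp_force: 0.0
```

```bash
python3 - <<'E'
from h import *
s=shot("wrist","w1",(0,0,640,400),1.25); print(s["time_s"],s["position"],s["tcp_rot"],s["joint_positions"])
E
```

```text
1.45 [ 0.43528374 -0.17740498  0.30242137] [[ 9.99960702e-01  8.86453066e-03  1.22558772e-04]
 [ 8.86412718e-03 -9.99956293e-01  2.97313393e-03]
 [ 1.48908852e-04 -2.97193071e-03 -9.99995573e-01]] [-35.92816265  12.51379654  97.34027754   0.15094847  70.24025853
  53.51279181]
```

View pics/w1.png

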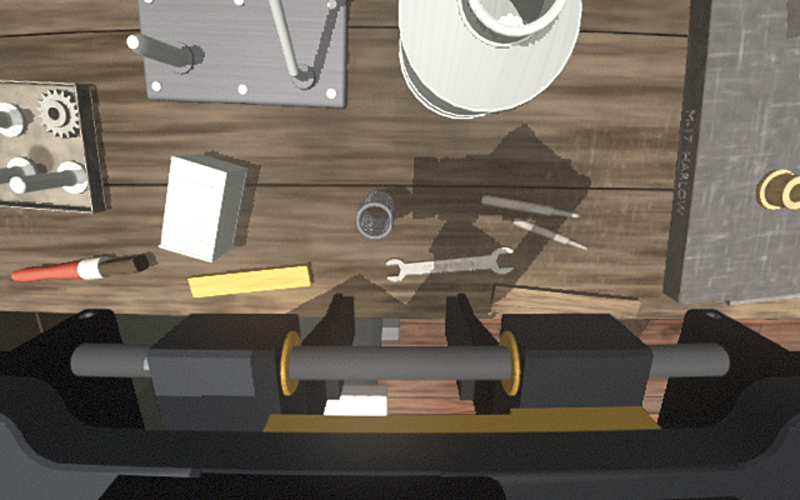

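>>> {"fn": "drive_tool", "kwargs": {"motion": [[[0,-50,0],[0,0,0]],[[0,-50,0],[0,0,0]],[[0,-50,0],[0,0,0]],[[0,-50,0],[0,0,0]],[[0,-50,0],[0,0,0]]]}}

```text
time_s: 2.0
position: [0.4339, 0.067, 0.3026]
tcp_rot: [[1.0, -0.002, 0.0], [-0.002, -1.0, -0.001], [0.0, 0.001, -1.0]]
force: [0.9, -0.5, -0.2]
opening: 0.5
grasp_force: 0.0
```

>>> {"fn": "drive_tool", "kwargs": {"motion": [[[0,-50,0],[0,0,0]],[[0,-50,0],[0,0,0]],[[0,-50,0],[0,0,0]],[[0,-50,0],[0,0,0]],[[0,0,0],[0,0,0]]]}}

```text
time_s: 2.5
position: [0.4342, 0.2707, 0.3024]
tcp_rot: [[1.0, 0.006, 0.001], [0.006, -1.0, 0.002], [0.001, -0.002, -1.0]]
force: [0.3, -1.4, -0.7]
opening: 0.503
grasp_force: 0.0
```

>>> {"fn": "drive_tool", "kwargs": {"motion": [[[0,0,0],[0,0,0]],[[0,0,0],[0,0,0]]]}}

```text
time_s: 2.7
position: [0.434, 0.265, 0.3022]
tcp_rot: [[1.0, -0.001, -0.001], [-0.001, -1.0, -0.001], [-0.001, 0.001, -1.0]]
force: [-1.4, -0.8, -0.4]
opening: 0.502
grasp_force: 0.0
```

```bash
python3 - <<'E'
from h import *
s=shot("wrist","w2",(120,0,520,240),2); print(s["time_s"],s["position"],s["tcp_rot"],s["joint_positions"])
E
```

```text
2.7 [0.43403417 0.26501207 0.30220979] [[ 9.99998915e-01 -1.24221377e-03 -7.91915117e-04]
 [-1.24310884e-03 -9.99998588e-01 -1.13078022e-03]
 [-7.90509328e-04  1.13176343e-03 -9.99999047e-01]] [ 1.88286321e+01  1.59015311e+01  9.25192290e+01 -4.91808671e-02
  7.16431016e+01  1.08915346e+02]
```

View pics/w2.png

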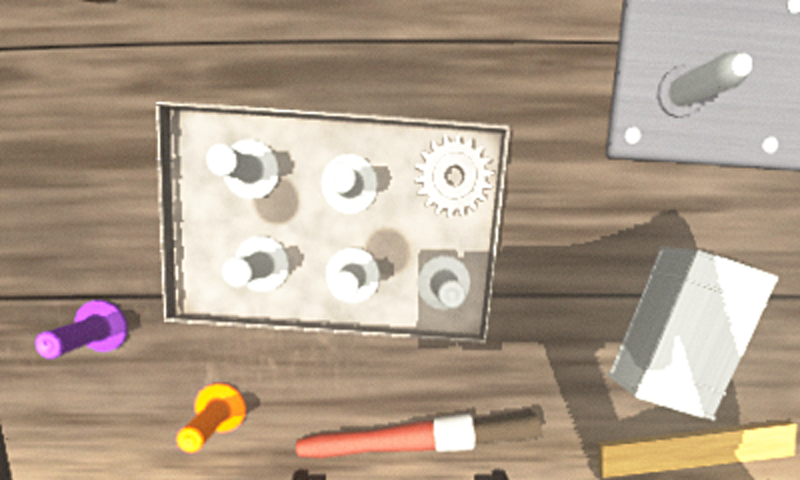

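```bash
python3 - <<'E'
from h import *
s=read_state()
for i,(u,v) in enumerate([(221,159),(347,180),(237,271),(349,276),(450,292)]):
    g=at("wrist",120+u/2,v/2,.082,s); print(i,(g*1000).round(1)[:2], mm([g[0],g[1],.30],s)[0])
for i,(u,v) in enumerate([(252,168),(350,184),(261,264),(354,276),(444,282)]):
    print("head",i,(at("wrist",120+u/2,v/2,.009,s)*1000).round(1)[:2])
print("rod",at("wrist",120+739/2,66/2,.092,s))
for c in [(157,103),(508,127),(487,341),(165,321)]: print("tray",at("wrist",120+c[0]/2,c[1]/2,.024,s))
E
```

```text
0 [550.3 370.4] [ 115.9 -105.8    2.2]
1 [537.6 295.2] [103.5 -30.6   2.3]
2 [484.1 365.7] [  49.8 -101.     2.2]
3 [480.6 295.4] [ 46.4 -30.7   2.3]
4 [470.4 231.8] [36.4 33.   2.4]
head 0 [550.8 368.8]
head 1 [539.4 299. ]
head 2 [483.3 366.7]
head 3 [474.1 297.6]
head 4 [469.5 230.2]
rod [0.59986485 0.07041654 0.092     ]
tray [0.59208362 0.42732015 0.024     ]
tray [0.57528093 0.18959845 0.024     ]
tray [0.42748446 0.19848712 0.024     ]
tray [0.44354931 0.43775286 0.024     ]
```

>>> {"fn": "drive_tool", "kwargs": {"motion": [[[35.5,34.5,0],[0,0,0]],[[0,0,50],[0,0,0]],[[0,0,50],[0,0,0]],[[0,0,50],[0,0,0]],[[0,0,50],[0,0,0]]]}}

```text
time_s: 3.25
position: [0.4702, 0.2301, 0.1015]
tcp_rot: [[1.0, -0.003, 0.002], [-0.003, -1.0, 0.0], [0.002, -0.0, -1.0]]
force: [0.6, -0.1, -0.6]
opening: 0.503
grasp_force: 0.0
```

>>> {"fn": "drive_tool", "kwargs": {"motion": [[[0,0,49],[0,0,0]],[[0,0,0],[0,0,0]],[[0,0,0],[0,0,0]]]}}

```text
time_s: 3.55
position: [0.4693, 0.2309, 0.0534]
tcp_rot: [[1.0, -0.002, -0.002], [-0.002, -1.0, -0.001], [-0.002, 0.001, -1.0]]
force: [0.4, 0.7, 0.9]
opening: 0.498
grasp_force: 0.0
```

```bash
python3 - <<'E'
from h import *
s=shot("wrist","w3"); print(s["time_s"],s["position"],mm([.4695,.2305,.053],s))
print(proj("wrist",[.4695,.2305,.082],s))
E
```

```text
3.55 [0.46934644 0.2308821  0.05342664] (array([0.2, 0.4, 0.4]),)
[319.32892491 275.25766397]
```

View pics/w3.png

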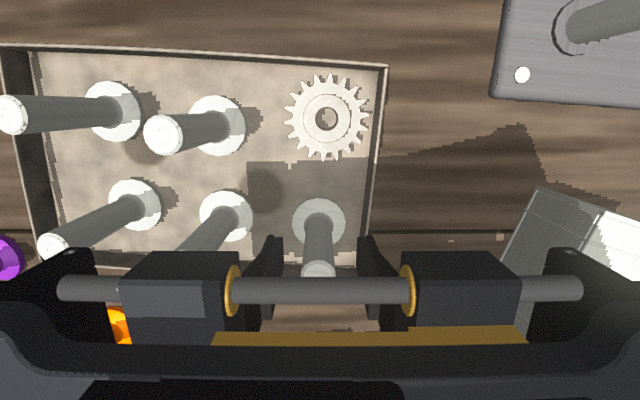

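>>> {"fn": "drive_tool", "kwargs": {"motion": [[[0,0,0],[0,0,0]],[[0,0,0],[0,0,0]],[[0,0,0],[0,0,0]],[[0,0,0],[0,0,0]]], "gripper": 0}}

```text
time_s: 4.0
position: [0.4699, 0.2326, 0.0551]
tcp_rot: [[1.0, 0.001, 0.003], [0.001, -1.0, 0.001], [0.003, -0.001, -1.0]]
force: [0.1, 0.8, 1.7]
opening: 0.22
grasp_force: 0.4
```

>>> {"fn": "drive_tool", "kwargs": {"motion": [[[0,0,-20],[0,0,0]],[[0,0,-50],[0,0,0]],[[0,0,-50],[0,0,0]],[[0,0,-50],[0,0,0]],[[0,0,-50],[0,0,0]]]}}

```text
time_s: 4.5
position: [0.4682, 0.2322, 0.2757]
tcp_rot: [[1.0, 0.001, -0.0], [0.001, -1.0, -0.0], [-0.0, 0.0, -1.0]]
force: [1.5, 0.4, -2.3]
opening: 0.193
grasp_force: 30.0
```

>>> {"fn": "drive_tool", "kwargs": {"motion": [[[0,0,-30],[0,0,0]],[[3.4,49.5,0],[0,0,0]],[[3.4,49.5,0],[0,0,0]],[[3.4,49.5,0],[0,0,0]],[[3.4,49.5,0],[0,0,0]]]}}

```text
time_s: 5.0
position: [0.4821, 0.033, 0.3038]
tcp_rot: [[1.0, 0.002, 0.0], [0.002, -1.0, -0.0], [0.0, 0.0, -1.0]]
force: [0.4, 0.5, -1.6]
opening: 0.198
grasp_force: 30.0
```

>>> {"fn": "drive_tool", "kwargs": {"motion": [[[3.4,49.5,0],[0,0,0]],[[3.4,49.5,0],[0,0,0]],[[3.4,49.5,0],[0,0,0]],[[3.4,49.5,0],[0,0,0]],[[3.4,49.5,0],[0,0,0]]]}}

```text
time_s: 5.5
position: [0.4994, -0.2147, 0.3035]
tcp_rot: [[1.0, 0.001, -0.0], [0.001, -1.0, 0.001], [-0.0, -0.001, -1.0]]
force: [0.7, 0.1, -0.9]
opening: 0.194
grasp_force: 30.0
```

>>> {"fn": "drive_tool", "kwargs": {"motion": [[[0,0,0],[0,0,0]],[[0,0,0],[0,0,0]]]}}

```text
time_s: 5.7
position: [0.4994, -0.2137, 0.303]
tcp_rot: [[1.0, -0.002, -0.001], [-0.002, -1.0, 0.002], [-0.001, -0.002, -1.0]]
force: [-0.7, 0.6, -1.8]
opening: 0.197
grasp_force: 30.0
```

```bash
python3 - <<'E'
from h import *
s=shot("wrist","w4"); print(s["time_s"],s["position"],s["opening"],s["grasp_force"])
E
```

```text
5.7 [ 0.49940613 -0.21373699  0.30301092] 0.19664412607957224 29.997766348533332
```

View pics/w4.png

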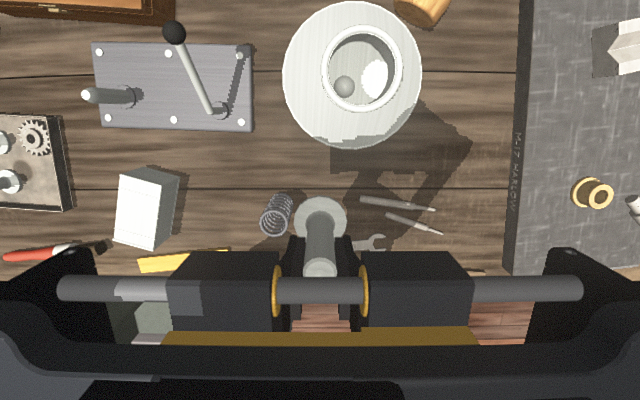

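```bash
cat >> h.py <<'E'
def mouth(n,im,c0,st=None,rad=.06,z=.205,r=(.027,.031)):
    "best centre of the mouth ring: bright ring between r[0],r[1], dark inside; scored by gradient across the circles"
    st=st or (read_state() if n=="wrist" else None)
    g=cv2.GaussianBlur(cv2.cvtColor(im,cv2.COLOR_BGR2GRAY),(0,0),.8).astype(np.float32)
    a=np.linspace(0,2*np.pi,72,endpoint=False); best=None
    def prof(x,y,rr):
        P=np.array([proj(n,[x+rr*np.cos(t),y+rr*np.sin(t),z],st) for t in a]).astype(np.float32)
        return cv2.remap(g,P[None,:,0].copy(),P[None,:,1].copy(),cv2.INTER_LINEAR)[0]
    def score(x,y):
        ring=prof(x,y,(r[0]+r[1])/2); i=prof(x,y,r[0]-.003); o=prof(x,y,r[1]+.003)
        return np.mean(np.clip(ring-i,-40,40))+np.mean(np.clip(ring-o,-40,40))-.5*ring.std()
    c=np.array(c0[:2],float)
    for w,stp in((rad,.006),(.006,.002),(.002,.0007)):
        k=np.arange(-w,w+1e-6,stp); S=[(score(c[0]+i,c[1]+j),c[0]+i,c[1]+j) for i in k for j in k]
        b=max(S); c=np.array(b[1:])
    return c,b[0]
E
python3 - <<'E'
from h import *
s=read_state(); im=np.load("pics/w4.npy")
print(at("wrist",362,68,.205,s)); print(mouth("wrist",im,(.608,-.246),s))
print(mouth("top",cv2.imread("pics/top0.png"),(.608,-.246)))
c,_=mouth("wrist",im,(.608,-.246),s,.012)
print([proj("wrist",[c[0]+.031*a,c[1]+.031*b,.205],s).round() for a,b in((1,0),(-1,0),(0,1),(0,-1))])
print("spring",at("wrist",301,177,.09,dict(position=[.4353,-.1774,.3024],tcp_rot=[[1,.0089,0],[.0089,-1,.003],[0,-.003,-1]])))
E
```

```text
[ 0.61213398 -0.24704235  0.205     ]Traceback (most recent call last):
  File "<stdin>", line 3, in <module>
  File "h.py", line 47, in mouth
    k=np.arange(-w,w+1e-6,stp); S=[(score(c[0]+i,c[1]+j),c[0]+i,c[1]+j) for i in k for j in k]
                                    ~~~~~^^^^^^^^^^^^^^^
  File "h.py", line 43, in score
    ring=prof(x,y,(r[0]+r[1])/2); i=prof(x,y,r[0]-.003); o=prof(x,y,r[1]+.003)
                                                           ~~~~^^^^^^^^^^^^^^^
  File "h.py", line 40, in prof
    P=np.array([proj(n,[x+rr*np.cos(t),y+rr*np.sin(t),z],st) for t in a]).astype(np.float32)
                ~~~~^^^^^^^^^^^^^^^^^^^^^^^^^^^^^^^^^^^^^^^^
  File "h.py", line 14, in proj
    c=camera_info(n); f=200/np.tan(np.radians(c["fovy"]/2))
ValueError: time passes only in moves, steps and waits
```

```bash
sed -i 's/^from rig import \*/from rig import *\nimport functools\ncamera_info=functools.cache(camera_info)/' h.py
python3 - <<'E'
from h import *
s=read_state(); im=np.load("pics/w4.npy")
print(mouth("wrist",im,(.608,-.246),s))
print(mouth("top",cv2.imread("pics/top0.png"),(.608,-.246)))
c,_=mouth("wrist",im,(.608,-.246),s,.012)
print([proj("wrist",[c[0]+.031*a,c[1]+.031*b,.205],s).round() for a,b in((1,0),(-1,0),(0,1),(0,-1))])
print("spring",at("wrist",301,177,.09,dict(position=[.4353,-.1774,.3024],tcp_rot=[[1,.0089,0],[.0089,-1,.003],[0,-.003,-1]])))
E
```

```text
(array([ 0.6115, -0.2466]), np.float32(55.332363))
(array([ 0.6134, -0.2479]), np.float32(45.14922))
[array([363.,  27.]), array([360., 109.]), array([323.,  69.]), array([400.,  69.])]
spring [ 0.4333229  -0.15364946  0.09      ]
```

>>> {"fn": "drive_tool", "kwargs": {"motion": [[[37.5,11.1,0],[0,0,0]],[[37.5,11.1,0],[0,0,0]],[[37.5,11.1,0],[0,0,0]],[[0,0,0],[0,0,0]],[[0,0,0],[0,0,0]]]}}

```text
time_s: 6.25
position: [0.6126, -0.2439, 0.3026]
tcp_rot: [[1.0, 0.004, -0.003], [0.004, -1.0, 0.002], [-0.003, -0.002, -1.0]]
force: [-0.5, 0.7, -1.8]
opening: 0.194
grasp_force: 30.0
```

>>> {"fn": "drive_tool", "kwargs": {"motion": [[[0,0,30],[0,0,0]],[[0,0,30],[0,0,0]],[[0,0,29],[0,0,0]],[[0,0,0],[0,0,0]],[[0,0,0],[0,0,0]]]}}

```text
time_s: 6.75
position: [0.6119, -0.2452, 0.2151]
tcp_rot: [[1.0, 0.002, -0.001], [0.002, -1.0, 0.001], [-0.001, -0.001, -1.0]]
force: [1.0, 1.1, -1.6]
opening: 0.2
grasp_force: 30.0
```

```bash
python3 - <<'E'
from h import *
s=shot("wrist","w5"); print(s["position"],mm([.612,-.247,.214],s),s["force"])
print(mouth("wrist",np.load("pics/w5.npy"),(.612,-.247),s,.018))
E
```

```text
[ 0.61193864 -0.24523259  0.21510696] (array([0.1, 1.8, 1.1]),) [ 1.02583323  1.12927689 -1.62462143]
(array([ 0.5954, -0.2456]), np.float32(-0.14234734))
```

View pics/w5.png

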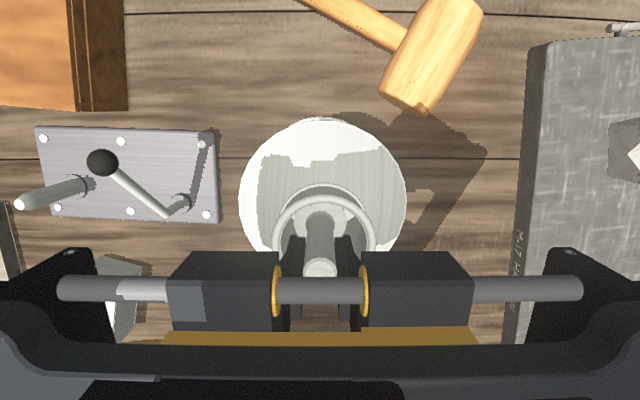

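>>> {"fn": "drive_tool", "kwargs": {"motion": [[[0,0,0],[0,0,0]],[[0,0,0],[0,0,0]],[[0,0,0],[0,0,0]],[[0,0,0],[0,0,0]]], "gripper": 0.5}}

```text
time_s: 7.2
position: [0.613, -0.2466, 0.2155]
tcp_rot: [[1.0, 0.001, 0.001], [0.001, -1.0, -0.001], [0.001, 0.001, -1.0]]
force: [0.3, -0.5, 0.0]
opening: 0.456
grasp_force: 0.0
```

>>> {"fn": "drive_tool", "kwargs": {"motion": [[[0,0,-20],[0,0,0]],[[0,0,-40],[0,0,0]],[[0,0,-28],[0,0,0]],[[-11.2,-45.2,0],[0,0,0]],[[-11.2,-45.2,0],[0,0,0]]]}}

```text
time_s: 7.7
position: [0.5908, -0.1565, 0.304]
tcp_rot: [[1.0, -0.002, 0.003], [-0.002, -1.0, -0.001], [0.003, 0.001, -1.0]]
force: [-0.5, 0.2, -0.9]
opening: 0.501
grasp_force: 0.0
```

>>> {"fn": "drive_tool", "kwargs": {"motion": [[[-11.2,-45.2,0],[0,0,0]],[[-11.2,-45.2,0],[0,0,0]],[[-11.2,-45.2,0],[0,0,0]],[[-11.2,-45.2,0],[0,0,0]],[[-11.2,-45.2,0],[0,0,0]]]}}

```text
time_s: 8.2
position: [0.5335, 0.0716, 0.303]
tcp_rot: [[1.0, 0.0, 0.001], [0.0, -1.0, 0.0], [0.001, -0.0, -1.0]]
force: [0.7, 0.5, -0.5]
opening: 0.502
grasp_force: 0.0
```

>>> {"fn": "drive_tool", "kwargs": {"motion": [[[-11.2,-45.2,0],[0,0,0]],[[-11.2,-45.2,0],[0,0,0]],[[-11.2,-45.2,0],[0,0,0]],[[-11.2,-45.2,0],[0,0,0]],[[-11.2,-45.2,0],[0,0,0]]]}}

```text
time_s: 8.7
position: [0.4773, 0.2977, 0.303]
tcp_rot: [[1.0, 0.001, 0.001], [0.001, -1.0, 0.0], [0.001, -0.0, -1.0]]
force: [2.0, -0.0, -0.3]
opening: 0.501
grasp_force: 0.0
```

>>> {"fn": "drive_tool", "kwargs": {"motion": [[[0,0,0],[0,0,0]],[[0,0,0],[0,0,0]]]}}

```text
time_s: 8.9
position: [0.4774, 0.2968, 0.3026]
tcp_rot: [[1.0, 0.004, 0.0], [0.004, -1.0, -0.001], [0.0, 0.001, -1.0]]
force: [0.4, -0.4, 0.4]
opening: 0.498
grasp_force: 0.0
```

```bash
python3 - <<'E'
from h import *
s=shot("top","t1"); print(s["time_s"],mm([.477,.2965,.053],s))
print(mouth("top",np.load("pics/t1.npy"),(.612,-.247)))
E
```

```text
8.9 (array([-5.000e-01,  1.000e-01,  2.496e+02]),)
(array([ 0.6134, -0.2476]), np.float32(45.423737))
```

>>> {"fn": "drive_tool", "kwargs": {"motion": [[[0,0,50],[0,0,0]],[[0,0,50],[0,0,0]],[[0,0,50],[0,0,0]],[[0,0,50],[0,0,0]],[[0,0,50],[0,0,0]]]}}

```text
time_s: 9.45
position: [0.4792, 0.2941, 0.0513]
tcp_rot: [[1.0, -0.002, 0.002], [-0.002, -1.0, 0.0], [0.002, -0.0, -1.0]]
force: [0.7, -0.2, -0.4]
opening: 0.499
grasp_force: 0.0
```

>>> {"fn": "drive_tool", "kwargs": {"motion": [[[0,0,0],[0,0,0]],[[0,0,0],[0,0,0]]]}}

```text
time_s: 9.65
position: [0.4783, 0.2946, 0.0523]
tcp_rot: [[1.0, -0.001, -0.002], [-0.001, -1.0, -0.001], [-0.002, 0.001, -1.0]]
force: [0.2, 0.2, 1.4]
opening: 0.501
grasp_force: 0.0
```

>>> {"fn": "drive_tool", "kwargs": {"motion": [[[0,0,0],[0,0,0]],[[0,0,0],[0,0,0]],[[0,0,0],[0,0,0]],[[0,0,0],[0,0,0]],[[0,0,0],[0,0,0]]], "gripper": 0}}

```text
time_s: 10.15
position: [0.479, 0.2966, 0.0542]
tcp_rot: [[1.0, 0.001, 0.003], [0.001, -1.0, 0.001], [0.003, -0.001, -1.0]]
force: [-0.1, 0.9, 6.7]
opening: 0.199
grasp_force: 29.5
```

>>> {"fn": "drive_tool", "kwargs": {"motion": [[[0,0,-50],[0,0,0]],[[0,0,-50],[0,0,0]],[[0,0,-50],[0,0,0]],[[0,0,-50],[0,0,0]],[[0,0,-50],[0,0,0]]]}}

```text
time_s: 10.65
position: [0.4768, 0.2956, 0.3043]
tcp_rot: [[1.0, 0.001, -0.001], [0.001, -1.0, -0.001], [-0.001, 0.001, -1.0]]
force: [1.5, 0.2, -1.8]
opening: 0.198
grasp_force: 29.5
```

>>> {"fn": "drive_tool", "kwargs": {"motion": [[[0,0,0],[0,0,0]],[[2.1,49.4,0],[0,0,0]],[[2.1,49.4,0],[0,0,0]],[[2.1,49.4,0],[0,0,0]],[[2.1,49.4,0],[0,0,0]]]}}

```text
time_s: 11.15
position: [0.4851, 0.0968, 0.3016]
tcp_rot: [[1.0, 0.002, -0.002], [0.002, -1.0, -0.0], [-0.002, 0.0, -1.0]]
force: [0.5, -0.3, -1.1]
opening: 0.2
grasp_force: 29.5
```

>>> {"fn": "drive_tool", "kwargs": {"motion": [[[2.1,49.4,0],[0,0,0]],[[2.1,49.4,0],[0,0,0]],[[2.1,49.4,0],[0,0,0]],[[2.1,49.4,0],[0,0,0]],[[2.1,49.4,0],[0,0,0]]]}}

```text
time_s: 11.65
position: [0.4959, -0.1501, 0.3015]
tcp_rot: [[1.0, 0.001, -0.002], [0.001, -1.0, 0.001], [-0.002, -0.001, -1.0]]
force: [0.9, 0.2, -1.1]
opening: 0.196
grasp_force: 29.5
```

>>> {"fn": "drive_tool", "kwargs": {"motion": [[[2.1,49.4,0],[0,0,0]],[[2.1,49.4,0],[0,0,0]],[[0,0,0],[0,0,0]],[[0,0,0],[0,0,0]]]}}

```text
time_s: 12.05
position: [0.5003, -0.2479, 0.301]
tcp_rot: [[1.0, -0.002, -0.003], [-0.002, -1.0, 0.003], [-0.003, -0.003, -1.0]]
force: [-0.5, 0.1, -1.1]
opening: 0.199
grasp_force: 29.7
```

```bash
cat > m.py <<'E'
from h import *
import sys
s=shot("wrist","wm"+sys.argv[1]); c,q=mouth("wrist",np.load(f"pics/wm{sys.argv[1]}.npy"),(.612,-.247),s)
print(s["time_s"],s["position"].round(4),c,q,"to can",mm([c[0],c[1],.214],s))
E
python3 m.py 1
```

```text
12.05 [ 0.5003 -0.2479  0.301 ] [ 0.6115 -0.2475] 51.274315 to can (array([111.4,  -0.4,  86.7]),)
```

>>> {"fn": "drive_tool", "kwargs": {"motion": [[[37.2,0,0],[0,0,0]],[[37.2,0,0],[0,0,0]],[[37.1,0,0],[0,0,0]],[[0,0,0],[0,0,0]],[[0,0,0],[0,0,0]]]}}

```text
time_s: 12.6
position: [0.6128, -0.2447, 0.3015]
tcp_rot: [[1.0, 0.004, -0.003], [0.004, -1.0, 0.002], [-0.003, -0.002, -1.0]]
force: [-0.4, -0.4, -2.0]
opening: 0.196
grasp_force: 29.7
```

>>> {"fn": "drive_tool", "kwargs": {"motion": [[[0,0,30],[0,0,0]],[[0,0,30],[0,0,0]],[[0,0,27],[0,0,0]],[[0,0,0],[0,0,0]],[[0,0,0],[0,0,0]]]}}

```text
time_s: 13.1
position: [0.6121, -0.2466, 0.2159]
tcp_rot: [[1.0, 0.001, -0.001], [0.001, -1.0, 0.001], [-0.001, -0.001, -1.0]]
force: [1.3, 0.8, -1.7]
opening: 0.199
grasp_force: 29.7
```

>>> {"fn": "drive_tool", "kwargs": {"motion": [[[0,0,0],[0,0,0]],[[0,0,0],[0,0,0]],[[0,0,0],[0,0,0]],[[0,0,0],[0,0,0]],[[0,0,0],[0,0,0]]], "gripper": 0.5}}

```text
time_s: 13.6
position: [0.6131, -0.2475, 0.2161]
tcp_rot: [[1.0, 0.001, 0.001], [0.001, -1.0, -0.0], [0.001, 0.0, -1.0]]
force: [-0.0, -0.2, 0.3]
opening: 0.485
grasp_force: 0.0
```

>>> {"fn": "drive_tool", "kwargs": {"motion": [[[0,0,-20],[0,0,0]],[[0,0,-40],[0,0,0]],[[0,0,-29],[0,0,0]],[[-6.1,-45.4,0],[0,0,0]],[[-6.1,-45.4,0],[0,0,0]]]}}

```text
time_s: 14.1
position: [0.6012, -0.1571, 0.3059]
tcp_rot: [[1.0, -0.002, 0.003], [-0.002, -1.0, -0.001], [0.003, 0.001, -1.0]]
force: [0.2, 1.2, -0.6]
opening: 0.501
grasp_force: 0.0
```

>>> {"fn": "drive_tool", "kwargs": {"motion": [[[-6.1,-45.4,0],[0,0,0]],[[-6.1,-45.4,0],[0,0,0]],[[-6.1,-45.4,0],[0,0,0]],[[-6.1,-45.4,0],[0,0,0]],[[-6.1,-45.4,0],[0,0,0]]]}}

```text
time_s: 14.6
position: [0.5695, 0.0721, 0.3048]
tcp_rot: [[1.0, 0.001, 0.001], [0.001, -1.0, 0.0], [0.001, -0.0, -1.0]]
force: [0.2, -0.1, 0.0]
opening: 0.502
grasp_force: 0.0
```

>>> {"fn": "drive_tool", "kwargs": {"motion": [[[-6.1,-45.4,0],[0,0,0]],[[-6.1,-45.4,0],[0,0,0]],[[-6.1,-45.4,0],[0,0,0]],[[-6.1,-45.4,0],[0,0,0]],[[-6.1,-45.4,0],[0,0,0]]]}}

```text
time_s: 15.1
position: [0.5388, 0.2992, 0.3048]
tcp_rot: [[1.0, 0.001, 0.0], [0.001, -1.0, 0.0], [0.0, -0.0, -1.0]]
force: [0.7, -0.9, -0.1]
opening: 0.501
grasp_force: 0.0
```

>>> {"fn": "drive_tool", "kwargs": {"motion": [[[0,0,0],[0,0,0]],[[0,0,0],[0,0,0]]]}}

```text
time_s: 15.3
position: [0.5388, 0.2983, 0.3044]
tcp_rot: [[1.0, 0.003, -0.0], [0.003, -1.0, -0.001], [-0.0, 0.001, -1.0]]
force: [0.4, -0.7, 1.5]
opening: 0.502
grasp_force: 0.0
```

```bash
python3 - <<'E'
from h import *
s=read_state(); print(s["time_s"],mm([.5385,.297,.053],s),s["joint_positions"])
E
```

```text
15.3 (array([-2.000e-01,  1.100e+00,  2.514e+02]),) [ 1.86064542e+01  2.50220924e+01  7.76371492e+01 -3.87794034e-02
  7.73597242e+01  1.08415644e+02]
```

>>> {"fn": "drive_tool", "kwargs": {"motion": [[[0,1,50],[0,0,0]],[[0,0,50],[0,0,0]],[[0,0,50],[0,0,0]],[[0,0,50],[0,0,0]],[[0,0,50],[0,0,0]]]}}

```text
time_s: 15.8
position: [0.5402, 0.2944, 0.0533]
tcp_rot: [[1.0, -0.002, 0.001], [-0.002, -1.0, -0.0], [0.001, 0.0, -1.0]]
force: [0.2, 0.5, -0.5]
opening: 0.503
grasp_force: 0.0
```

>>> {"fn": "drive_tool", "kwargs": {"motion": [[[0,0,1],[0,0,0]],[[0,0,0],[0,0,0]]]}}

```text
time_s: 16.0
position: [0.5394, 0.2949, 0.0532]
tcp_rot: [[1.0, -0.001, -0.002], [-0.001, -1.0, -0.001], [-0.002, 0.001, -1.0]]
force: [0.3, -0.6, 0.5]
opening: 0.498
grasp_force: 0.0
```

>>> {"fn": "drive_tool", "kwargs": {"motion": [[[0,0,0],[0,0,0]],[[0,0,0],[0,0,0]],[[0,0,0],[0,0,0]],[[0,0,0],[0,0,0]],[[0,0,0],[0,0,0]]], "gripper": 0}}

```text
time_s: 16.5
position: [0.5404, 0.297, 0.0553]
tcp_rot: [[1.0, 0.001, 0.003], [0.001, -1.0, 0.001], [0.003, -0.001, -1.0]]
force: [-0.3, 1.9, 5.6]
opening: 0.198
grasp_force: 29.4
```

>>> {"fn": "drive_tool", "kwargs": {"motion": [[[0,0,-50],[0,0,0]],[[0,0,-50],[0,0,0]],[[0,0,-50],[0,0,0]],[[0,0,-50],[0,0,0]],[[0,0,-50],[0,0,0]]]}}

```text
time_s: 17.0
position: [0.5382, 0.296, 0.3052]
tcp_rot: [[1.0, 0.001, -0.001], [0.001, -1.0, -0.001], [-0.001, 0.001, -1.0]]
force: [1.6, 0.3, -2.4]
opening: 0.198
grasp_force: 29.4
```

>>> {"fn": "drive_tool", "kwargs": {"motion": [[[0,0,0],[0,0,0]],[[-3.5,49.5,0],[0,0,0]],[[-3.5,49.5,0],[0,0,0]],[[-3.5,49.5,0],[0,0,0]],[[-3.5,49.5,0],[0,0,0]]]}}

```text
time_s: 17.5
position: [0.5239, 0.0968, 0.3024]
tcp_rot: [[1.0, 0.002, -0.002], [0.002, -1.0, -0.0], [-0.002, 0.0, -1.0]]
force: [0.4, 0.4, -2.0]
opening: 0.202
grasp_force: 29.4
```

>>> {"fn": "drive_tool", "kwargs": {"motion": [[[-3.5,49.5,0],[0,0,0]],[[-3.5,49.5,0],[0,0,0]],[[-3.5,49.5,0],[0,0,0]],[[-3.5,49.5,0],[0,0,0]],[[-3.5,49.5,0],[0,0,0]]]}}

```text
time_s: 18.0
position: [0.5067, -0.1506, 0.3025]
tcp_rot: [[1.0, 0.001, -0.002], [0.001, -1.0, 0.001], [-0.002, -0.001, -1.0]]
force: [0.7, 0.3, -2.0]
opening: 0.197
grasp_force: 29.4
```

>>> {"fn": "drive_tool", "kwargs": {"motion": [[[-3.5,49.5,0],[0,0,0]],[[-3.5,49.5,0],[0,0,0]],[[0,0,0],[0,0,0]],[[0,0,0],[0,0,0]]]}}

```text
time_s: 18.4
position: [0.5001, -0.2487, 0.3021]
tcp_rot: [[1.0, -0.002, -0.002], [-0.002, -1.0, 0.002], [-0.002, -0.002, -1.0]]
force: [-0.2, 0.6, -1.5]
opening: 0.197
grasp_force: 29.8
```

```bash
python3 m.py 2
```

```text
18.4 [ 0.5001 -0.2487  0.3021] [ 0.6114 -0.2476] 53.78319 to can (array([111.6,  -1.1,  87.8]),)
```

>>> {"fn": "drive_tool", "kwargs": {"motion": [[[37.2,-1,0],[0,0,0]],[[37.2,0,0],[0,0,0]],[[37.2,0,0],[0,0,0]],[[0,0,0],[0,0,0]],[[0,0,0],[0,0,0]]]}}

```text
time_s: 18.95
position: [0.6128, -0.2444, 0.3024]
tcp_rot: [[1.0, 0.004, -0.003], [0.004, -1.0, 0.002], [-0.003, -0.002, -1.0]]
force: [-1.4, 0.4, -1.7]
opening: 0.197
grasp_force: 29.8
```

>>> {"fn": "drive_tool", "kwargs": {"motion": [[[0,0,30],[0,0,0]],[[0,0,30],[0,0,0]],[[0,0,28],[0,0,0]],[[0,0,0],[0,0,0]],[[0,0,0],[0,0,0]]]}}

```text
time_s: 19.45
position: [0.612, -0.2463, 0.2159]
tcp_rot: [[1.0, 0.001, -0.001], [0.001, -1.0, 0.001], [-0.001, -0.001, -1.0]]
force: [-0.5, -0.7, -0.3]
opening: 0.197
grasp_force: 29.8
```

>>> {"fn": "drive_tool", "kwargs": {"motion": [[[0,0,0],[0,0,0]],[[0,0,0],[0,0,0]],[[0,0,0],[0,0,0]],[[0,0,0],[0,0,0]],[[0,0,0],[0,0,0]]], "gripper": 0.5}}

```text
time_s: 19.95
position: [0.613, -0.2472, 0.2161]
tcp_rot: [[1.0, 0.001, 0.001], [0.001, -1.0, -0.001], [0.001, 0.001, -1.0]]
force: [-0.0, -0.3, 0.1]
opening: 0.482
grasp_force: 0.0
```

>>> {"fn": "drive_tool", "kwargs": {"motion": [[[0,0,-20],[0,0,0]],[[0,0,-40],[0,0,0]],[[0,0,-29],[0,0,0]],[[-9.9,-47.2,0],[0,0,0]],[[-9.9,-47.2,0],[0,0,0]]]}}

```text
time_s: 20.45
position: [0.5935, -0.1532, 0.3059]
tcp_rot: [[1.0, -0.002, 0.003], [-0.002, -1.0, -0.001], [0.003, 0.001, -1.0]]
force: [-0.4, 1.3, 0.4]
opening: 0.497
grasp_force: 0.0
```

>>> {"fn": "drive_tool", "kwargs": {"motion": [[[-9.9,-47.2,0],[0,0,0]],[[-9.9,-47.2,0],[0,0,0]],[[-9.9,-47.2,0],[0,0,0]],[[-9.9,-47.2,0],[0,0,0]],[[-9.9,-47.2,0],[0,0,0]]]}}

```text
time_s: 20.95
position: [0.5426, 0.085, 0.3049]
tcp_rot: [[1.0, 0.0, 0.001], [0.0, -1.0, 0.0], [0.001, -0.0, -1.0]]
force: [0.9, 0.3, -0.4]
opening: 0.499
grasp_force: 0.0
```

>>> {"fn": "drive_tool", "kwargs": {"motion": [[[-9.9,-47.2,0],[0,0,0]],[[-9.9,-47.2,0],[0,0,0]],[[-9.9,-47.2,0],[0,0,0]],[[-9.9,-47.2,0],[0,0,0]],[[-9.9,-47.2,0],[0,0,0]]]}}

```text
time_s: 21.45
position: [0.4929, 0.3211, 0.3048]
tcp_rot: [[1.0, 0.001, 0.001], [0.001, -1.0, 0.0], [0.001, -0.0, -1.0]]
force: [1.9, -0.2, 0.3]
opening: 0.504
grasp_force: 0.0
```

>>> {"fn": "drive_tool", "kwargs": {"motion": [[[-9.9,-47.2,0],[0,0,0]],[[0,0,0],[0,0,0]],[[0,0,0],[0,0,0]]]}}

```text
time_s: 21.75
position: [0.483, 0.3673, 0.3043]
tcp_rot: [[1.0, 0.004, -0.0], [0.004, -1.0, -0.001], [-0.0, 0.001, -1.0]]
force: [-0.4, -0.5, -0.2]
opening: 0.503
grasp_force: 0.0
```

```bash
python3 - <<'E'
from h import *
s=read_state(); print(s["time_s"],mm([.483,.366,.053],s),s["joint_positions"])
E
```

```text
21.75 (array([1.000e-01, 1.100e+00, 2.513e+02]),) [ 2.67311887e+01  2.42414254e+01  7.89637209e+01 -4.16803510e-02
  7.68233519e+01  1.16531596e+02]
```

>>> {"fn": "drive_tool", "kwargs": {"motion": [[[0,1,50],[0,0,0]],[[0,0,50],[0,0,0]],[[0,0,50],[0,0,0]],[[0,0,50],[0,0,0]],[[0,0,50],[0,0,0]]]}}

```text
time_s: 22.25
position: [0.4848, 0.3635, 0.0534]
tcp_rot: [[1.0, -0.002, 0.001], [-0.002, -1.0, 0.0], [0.001, -0.0, -1.0]]
force: [1.4, -0.0, -0.4]
opening: 0.501
grasp_force: 0.0
```

>>> {"fn": "drive_tool", "kwargs": {"motion": [[[0,0,1],[0,0,0]],[[0,0,0],[0,0,0]]]}}

```text
time_s: 22.45
position: [0.4839, 0.364, 0.0533]
tcp_rot: [[1.0, -0.001, -0.002], [-0.001, -1.0, -0.001], [-0.002, 0.001, -1.0]]
force: [0.9, 0.5, 1.2]
opening: 0.5
grasp_force: 0.0
```

>>> {"fn": "drive_tool", "kwargs": {"motion": [[[0,0,0],[0,0,0]],[[0,0,0],[0,0,0]],[[0,0,0],[0,0,0]],[[0,0,0],[0,0,0]],[[0,0,0],[0,0,0]]], "gripper": 0}}

```text
time_s: 22.95
position: [0.4846, 0.3665, 0.0554]
tcp_rot: [[1.0, 0.001, 0.003], [0.001, -1.0, 0.002], [0.003, -0.002, -1.0]]
force: [-1.0, 2.8, 6.5]
opening: 0.196
grasp_force: 29.9
```

>>> {"fn": "drive_tool", "kwargs": {"motion": [[[0,0,-50],[0,0,0]],[[0,0,-50],[0,0,0]],[[0,0,-50],[0,0,0]],[[0,0,-50],[0,0,0]],[[0,0,-50],[0,0,0]]]}}

```text
time_s: 23.45
position: [0.4827, 0.365, 0.3052]
tcp_rot: [[1.0, 0.001, -0.001], [0.001, -1.0, -0.001], [-0.001, 0.001, -1.0]]
force: [0.5, 0.5, -1.9]
opening: 0.197
grasp_force: 29.9
```

>>> {"fn": "drive_tool", "kwargs": {"motion": [[[0,0,0],[0,0,0]],[[1.3,47.2,0],[0,0,0]],[[1.3,47.2,0],[0,0,0]],[[1.3,47.2,0],[0,0,0]],[[1.3,47.2,0],[0,0,0]]]}}

```text
time_s: 23.95
position: [0.4876, 0.1749, 0.3024]
tcp_rot: [[1.0, 0.002, -0.002], [0.002, -1.0, -0.001], [-0.002, 0.001, -1.0]]
force: [0.6, -0.1, -1.3]
opening: 0.196
grasp_force: 29.9
```

>>> {"fn": "drive_tool", "kwargs": {"motion": [[[1.3,47.2,0],[0,0,0]],[[1.3,47.2,0],[0,0,0]],[[1.3,47.2,0],[0,0,0]],[[1.3,47.2,0],[0,0,0]],[[1.3,47.2,0],[0,0,0]]]}}

```text
time_s: 24.45
position: [0.4944, -0.0609, 0.3026]
tcp_rot: [[1.0, 0.001, -0.002], [0.001, -1.0, 0.001], [-0.002, -0.001, -1.0]]
force: [1.2, 0.3, -1.1]
opening: 0.195
grasp_force: 29.9
```

>>> {"fn": "drive_tool", "kwargs": {"motion": [[[1.3,47.2,0],[0,0,0]],[[1.3,47.2,0],[0,0,0]],[[1.3,47.2,0],[0,0,0]],[[1.3,47.2,0],[0,0,0]],[[0,0,0],[0,0,0]]]}}

```text
time_s: 24.95
position: [0.5007, -0.2543, 0.3023]
tcp_rot: [[1.0, -0.005, -0.001], [-0.005, -1.0, -0.003], [-0.0, 0.003, -1.0]]
force: [0.6, 0.8, -2.1]
opening: 0.196
grasp_force: 29.9
```

>>> {"fn": "drive_tool", "kwargs": {"motion": [[[0,0,0],[0,0,0]]]}}

```text
time_s: 25.05
position: [0.4999, -0.2486, 0.3021]
tcp_rot: [[1.0, -0.002, -0.003], [-0.002, -1.0, 0.002], [-0.003, -0.002, -1.0]]
force: [-0.5, 0.1, -2.6]
opening: 0.197
grasp_force: 29.9
```

```bash
python3 m.py 3
```

```text
25.05 [ 0.4999 -0.2486  0.3021] [ 0.6141 -0.2449] 56.15781 to can (array([114.4,  -3.7,  87.8]),)
```

>>> {"fn": "drive_tool", "kwargs": {"motion": [[[38.1,-3.5,0],[0,0,0]],[[38.1,0,0],[0,0,0]],[[38,0,0],[0,0,0]],[[0,0,0],[0,0,0]],[[0,0,0],[0,0,0]]]}}

```text
time_s: 25.6
position: [0.615, -0.242, 0.3024]
tcp_rot: [[1.0, 0.004, -0.003], [0.004, -1.0, 0.002], [-0.003, -0.002, -1.0]]
force: [-0.2, 0.3, -1.7]
opening: 0.199
grasp_force: 29.9
```

>>> {"fn": "drive_tool", "kwargs": {"motion": [[[0,0,30],[0,0,0]],[[0,0,30],[0,0,0]],[[0,0,28],[0,0,0]],[[0,0,0],[0,0,0]],[[0,0,0],[0,0,0]]]}}

```text
time_s: 26.1
position: [0.6143, -0.2439, 0.2159]
tcp_rot: [[1.0, 0.001, -0.001], [0.001, -1.0, 0.001], [-0.001, -0.001, -1.0]]
force: [-1.1, -0.8, -0.9]
opening: 0.195
grasp_force: 29.9
```

>>> {"fn": "drive_tool", "kwargs": {"motion": [[[0,0,0],[0,0,0]],[[0,0,0],[0,0,0]],[[0,0,0],[0,0,0]],[[0,0,0],[0,0,0]],[[0,0,0],[0,0,0]]], "gripper": 0.5}}

```text
time_s: 26.6
position: [0.6154, -0.2447, 0.2162]
tcp_rot: [[1.0, 0.001, 0.001], [0.001, -1.0, -0.001], [0.001, 0.001, -1.0]]
force: [0.9, -0.2, -0.0]
opening: 0.484
grasp_force: 0.0
```

>>> {"fn": "drive_tool", "kwargs": {"motion": [[[0,0,-20],[0,0,0]],[[0,0,-40],[0,0,0]],[[0,0,-29],[0,0,0]],[[-4.9,-47.2,0],[0,0,0]],[[-4.9,-47.2,0],[0,0,0]]]}}

```text
time_s: 27.1
position: [0.6059, -0.1507, 0.306]
tcp_rot: [[1.0, -0.002, 0.003], [-0.002, -1.0, -0.001], [0.003, 0.001, -1.0]]
force: [0.2, -0.2, -0.4]
opening: 0.501
grasp_force: 0.0
```

>>> {"fn": "drive_tool", "kwargs": {"motion": [[[-4.9,-47.2,0],[0,0,0]],[[-4.9,-47.2,0],[0,0,0]],[[-4.9,-47.2,0],[0,0,0]],[[-4.9,-47.2,0],[0,0,0]],[[-4.9,-47.2,0],[0,0,0]]]}}

```text
time_s: 27.6
position: [0.5802, 0.0876, 0.3048]
tcp_rot: [[1.0, 0.001, 0.0], [0.001, -1.0, 0.0], [0.0, -0.0, -1.0]]
force: [1.2, -0.3, -0.4]
opening: 0.5
grasp_force: 0.0
```

>>> {"fn": "drive_tool", "kwargs": {"motion": [[[-4.9,-47.2,0],[0,0,0]],[[-4.9,-47.2,0],[0,0,0]],[[-4.9,-47.2,0],[0,0,0]],[[-4.9,-47.2,0],[0,0,0]],[[-4.9,-47.2,0],[0,0,0]]]}}

```text
time_s: 28.1
position: [0.5555, 0.3237, 0.3048]
tcp_rot: [[1.0, 0.001, 0.0], [0.001, -1.0, 0.0], [0.0, -0.0, -1.0]]
force: [1.3, 0.6, -0.3]
opening: 0.499
grasp_force: 0.0
```

>>> {"fn": "drive_tool", "kwargs": {"motion": [[[-4.9,-47.2,0],[0,0,0]],[[0,0,0],[0,0,0]],[[0,0,0],[0,0,0]]]}}

```text
time_s: 28.4
position: [0.5504, 0.3699, 0.3042]
tcp_rot: [[1.0, 0.003, -0.0], [0.003, -1.0, -0.001], [-0.0, 0.001, -1.0]]
force: [-0.6, 0.1, -0.7]
opening: 0.499
grasp_force: 0.0
```

```bash
python3 - <<'E'
from h import *
s=shot("top","t2"); print(s["time_s"],mm([.550,.369,.053],s),mouth("top",np.load("pics/t2.npy"),(.612,-.247)))
E
```

```text
28.4 (array([ -0.3,   0.7, 251.2]),) (array([ 0.6161, -0.2442]), np.float32(53.14065))
```

>>> {"fn": "drive_tool", "kwargs": {"motion": [[[0,1,50],[0,0,0]],[[0,0,50],[0,0,0]],[[0,0,50],[0,0,0]],[[0,0,50],[0,0,0]],[[0,0,50],[0,0,0]]]}}

```text
time_s: 28.95
position: [0.552, 0.3658, 0.0535]
tcp_rot: [[1.0, -0.002, 0.001], [-0.002, -1.0, 0.0], [0.001, -0.0, -1.0]]
force: [0.7, 0.2, -0.6]
opening: 0.498
grasp_force: 0.0
```

>>> {"fn": "drive_tool", "kwargs": {"motion": [[[0,0,1],[0,0,0]],[[0,0,0],[0,0,0]]]}}

```text
time_s: 29.15
position: [0.5513, 0.3664, 0.0533]
tcp_rot: [[1.0, -0.001, -0.002], [-0.001, -1.0, -0.001], [-0.002, 0.001, -1.0]]
force: [0.3, 0.8, 0.9]
opening: 0.498
grasp_force: 0.0
```

>>> {"fn": "drive_tool", "kwargs": {"motion": [[[0,0,0],[0,0,0]],[[0,0,0],[0,0,0]],[[0,0,0],[0,0,0]],[[0,0,0],[0,0,0]],[[0,0,0],[0,0,0]]], "gripper": 0}}

```text
time_s: 29.65
position: [0.5521, 0.3688, 0.0554]
tcp_rot: [[1.0, 0.001, 0.003], [0.001, -1.0, 0.002], [0.003, -0.002, -1.0]]
force: [-0.2, 0.6, 6.3]
opening: 0.201
grasp_force: 29.6
```

>>> {"fn": "drive_tool", "kwargs": {"motion": [[[0,0,-50],[0,0,0]],[[0,0,-50],[0,0,0]],[[0,0,-50],[0,0,0]],[[0,0,-50],[0,0,0]],[[0,0,-50],[0,0,0]]]}}

```text
time_s: 30.15
position: [0.5501, 0.3676, 0.3051]
tcp_rot: [[1.0, 0.001, -0.001], [0.001, -1.0, -0.001], [-0.001, 0.001, -1.0]]
force: [1.6, 0.3, -1.5]
opening: 0.196
grasp_force: 29.6
```

>>> {"fn": "drive_tool", "kwargs": {"motion": [[[0,0,0],[0,0,0]],[[-3.8,47.4,0],[0,0,0]],[[-3.8,47.4,0],[0,0,0]],[[-3.8,47.4,0],[0,0,0]],[[-3.8,47.4,0],[0,0,0]]]}}

```text
time_s: 30.65
position: [0.5345, 0.1767, 0.3023]
tcp_rot: [[1.0, 0.002, -0.002], [0.002, -1.0, -0.001], [-0.002, 0.001, -1.0]]
force: [1.2, 0.2, -1.8]
opening: 0.202
grasp_force: 29.6
```

>>> {"fn": "drive_tool", "kwargs": {"motion": [[[-3.8,47.4,0],[0,0,0]],[[-3.8,47.4,0],[0,0,0]],[[-3.8,47.4,0],[0,0,0]],[[-3.8,47.4,0],[0,0,0]],[[-3.8,47.4,0],[0,0,0]]]}}

```text
time_s: 31.15
position: [0.5158, -0.0601, 0.3026]
tcp_rot: [[1.0, 0.001, -0.002], [0.001, -1.0, 0.001], [-0.002, -0.001, -1.0]]
force: [1.4, -0.2, -1.4]
opening: 0.197
grasp_force: 29.6
```

>>> {"fn": "drive_tool", "kwargs": {"motion": [[[-3.8,47.4,0],[0,0,0]],[[-3.8,47.4,0],[0,0,0]],[[-3.8,47.4,0],[0,0,0]],[[-3.8,47.4,0],[0,0,0]],[[0,0,0],[0,0,0]]]}}

```text
time_s: 31.65
position: [0.5013, -0.2544, 0.3024]
tcp_rot: [[1.0, -0.006, -0.001], [-0.006, -1.0, -0.003], [-0.001, 0.003, -1.0]]
force: [1.0, 0.4, -2.0]
opening: 0.198
grasp_force: 29.6
```

>>> {"fn": "drive_tool", "kwargs": {"motion": [[[0,0,0],[0,0,0]]]}}

```text
time_s: 31.75
position: [0.501, -0.2487, 0.3022]
tcp_rot: [[1.0, -0.002, -0.002], [-0.002, -1.0, 0.002], [-0.002, -0.002, -1.0]]
force: [-0.1, -0.1, -1.8]
opening: 0.195
grasp_force: 29.6
```

```bash
python3 m.py 4
```

```text
31.75 [ 0.501  -0.2487  0.3022] [ 0.6141 -0.2449] 56.337627 to can (array([113.3,  -3.9,  88. ]),)
```

>>> {"fn": "drive_tool", "kwargs": {"motion": [[[37.8,-3.7,0],[0,0,0]],[[37.8,0,0],[0,0,0]],[[37.8,0,0],[0,0,0]],[[0,0,0],[0,0,0]],[[0,0,0],[0,0,0]]]}}

```text
time_s: 32.3
position: [0.6155, -0.2419, 0.3024]
tcp_rot: [[1.0, 0.004, -0.003], [0.004, -1.0, 0.002], [-0.003, -0.002, -1.0]]
force: [-0.5, 1.4, -1.2]
opening: 0.194
grasp_force: 29.7
```

>>> {"fn": "drive_tool", "kwargs": {"motion": [[[0,0,30],[0,0,0]],[[0,0,30],[0,0,0]],[[0,0,28],[0,0,0]],[[0,0,0],[0,0,0]],[[0,0,0],[0,0,0]]]}}

```text
time_s: 32.8
position: [0.6147, -0.2438, 0.2159]
tcp_rot: [[1.0, 0.001, -0.001], [0.001, -1.0, 0.001], [-0.001, -0.001, -1.0]]
force: [0.4, -1.0, -1.7]
opening: 0.198
grasp_force: 29.7
```

>>> {"fn": "drive_tool", "kwargs": {"motion": [[[0,0,0],[0,0,0]],[[0,0,0],[0,0,0]],[[0,0,0],[0,0,0]],[[0,0,0],[0,0,0]],[[0,0,0],[0,0,0]]], "gripper": 0.5}}

```text
time_s: 33.3
position: [0.6157, -0.2446, 0.2162]
tcp_rot: [[1.0, 0.001, 0.001], [0.001, -1.0, -0.0], [0.001, 0.0, -1.0]]
force: [-0.5, 0.1, 0.1]
opening: 0.48
grasp_force: 0.0
```

>>> {"fn": "drive_tool", "kwargs": {"motion": [[[0,0,-20],[0,0,0]],[[0,0,-40],[0,0,0]],[[0,0,-29],[0,0,0]],[[-44.8,-18.6,0],[0,0,0]],[[-44.8,-18.6,0],[0,0,0]]], "gripper": 0.75}}

```text
time_s: 33.8
position: [0.5261, -0.2079, 0.3057]
tcp_rot: [[1.0, 0.001, 0.003], [0.001, -1.0, -0.002], [0.003, 0.002, -1.0]]
force: [-0.2, 0.1, -0.6]
opening: 0.742
grasp_force: 0.0
```

>>> {"fn": "drive_tool", "kwargs": {"motion": [[[-44.8,-18.6,0],[0,0,0]],[[-44.8,-18.6,0],[0,0,0]],[[-44.8,-18.6,0],[0,0,0]],[[0,0,50],[0,0,0]],[[0,0,0],[0,0,0]]]}}

```text
time_s: 34.3
position: [0.3874, -0.1489, 0.2524]
tcp_rot: [[1.0, 0.0, -0.006], [0.0, -1.0, 0.005], [-0.006, -0.005, -1.0]]
force: [-1.0, 0.6, 0.3]
opening: 0.75
grasp_force: 0.0
```

>>> {"fn": "drive_tool", "kwargs": {"motion": [[[0,0,0],[0,0,0]]]}}

```text
time_s: 34.4
position: [0.3918, -0.152, 0.2549]
tcp_rot: [[1.0, 0.001, -0.001], [0.001, -1.0, 0.001], [-0.001, -0.001, -1.0]]
force: [0.0, -0.8, -0.1]
opening: 0.75
grasp_force: 0.0
```

```bash
python3 - <<'E'
from h import *
s=shot("wrist","w6",(120,0,520,250),2); print(s["time_s"],s["position"],s["tcp_rot"])
im=capture("top"); np.save("pics/t3.npy",im[:,:,::-1])
E
```

```text
34.4 [ 0.39182646 -0.15197148  0.25489757] [[ 9.99999636e-01  6.01679641e-04 -6.05096065e-04]
 [ 6.02018138e-04 -9.99999662e-01  5.59383645e-04]
 [-6.04759291e-04 -5.59747721e-04 -9.99999660e-01]]
```

View pics/w6.png

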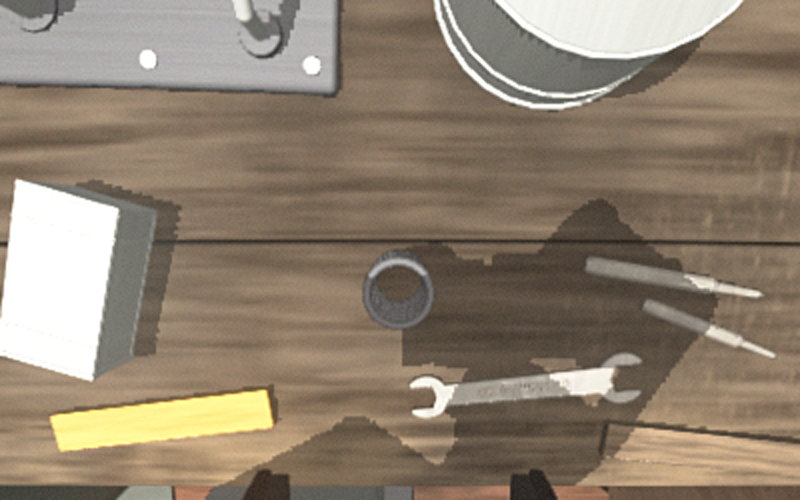

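```bash
python3 - <<'E'
from h import *
s=read_state()
c=at("wrist",120+398/2,292/2,.09,s); print(c, at("wrist",120+362/2,146,.09,s)[1]-at("wrist",120+434/2,146,.09,s)[1])
im=np.load("pics/w6.npy"); 
# dark ring on a lighter ground: invert
print(mouth("wrist",255-im,c,s,.012,.09,(.0151,.0195)))
print(mouth("top",np.load("pics/t3.npy"),(.612,-.247)))
print(mm([c[0],c[1],.255],s))
E
```

```text
[ 0.43639611 -0.15315226  0.09      ] 0.03903024034694472
(array([ 0.44249611, -0.15235226]), np.float32(7.099634))
(array([ 0.6161, -0.2442]), np.float32(52.785927))
(array([43. ,  0.2,  0.7]),)
```

>>> {"fn": "drive_tool", "kwargs": {"motion": [[[44,1,0],[0,0,0]],[[0,0,50],[0,0,0]],[[0,0,50],[0,0,0]],[[0,0,50],[0,0,0]],[[0,0,50],[0,0,0]]]}}

```text
time_s: 35.0
position: [0.4382, -0.1542, 0.0532]
tcp_rot: [[1.0, 0.001, 0.003], [0.001, -1.0, -0.002], [0.003, 0.002, -1.0]]
force: [0.9, -0.5, -0.9]
opening: 0.749
grasp_force: 0.0
```

>>> {"fn": "drive_tool", "kwargs": {"motion": [[[0,0,9],[0,0,0]],[[0,0,0],[0,0,0]],[[0,0,0],[0,0,0]]]}}

```text
time_s: 35.3
position: [0.4374, -0.1538, 0.0473]
tcp_rot: [[1.0, 0.001, 0.003], [0.001, -1.0, -0.002], [0.003, 0.002, -1.0]]
force: [0.5, 0.5, -0.5]
opening: 0.747
grasp_force: 0.0
```

>>> {"fn": "drive_tool", "kwargs": {"motion": [[[0,0,0],[0,0,0]],[[0,0,0],[0,0,0]],[[0,0,0],[0,0,0]],[[0,0,0],[0,0,0]],[[0,0,0],[0,0,0]]], "gripper": 0}}

```text
time_s: 35.8
position: [0.4357, -0.1527, 0.0462]
tcp_rot: [[1.0, 0.001, 0.001], [0.001, -1.0, -0.001], [0.001, 0.001, -1.0]]
force: [0.4, 0.5, 5.9]
opening: 0.429
grasp_force: 30.1
```

>>> {"fn": "drive_tool", "kwargs": {"motion": [[[0,0,-40],[0,0,0]],[[0,0,-40],[0,0,0]],[[0,0,-40],[0,0,0]],[[0,0,0],[0,0,0]],[[0,0,0],[0,0,0]]]}}

```text
time_s: 36.3
position: [0.4355, -0.1527, 0.1662]
tcp_rot: [[1.0, 0.001, 0.001], [0.001, -1.0, -0.001], [0.001, 0.001, -1.0]]
force: [-0.2, -0.5, -1.2]
opening: 0.434
grasp_force: 30.1
```

```bash
python3 - <<'E'
from h import *
s=shot("wrist","w7",(220,150,420,300),4); print(s["time_s"],s["position"],s["opening"],s["force"],mm([.601,.0705,.18],s))
E
```

```text
36.3 [ 0.43550335 -0.15265814  0.16615972] 0.4340798382615671 [-0.22468288 -0.47997433 -1.24281381] (array([ 165.7, -223. ,  -13.8]),)
```

View pics/w7.png

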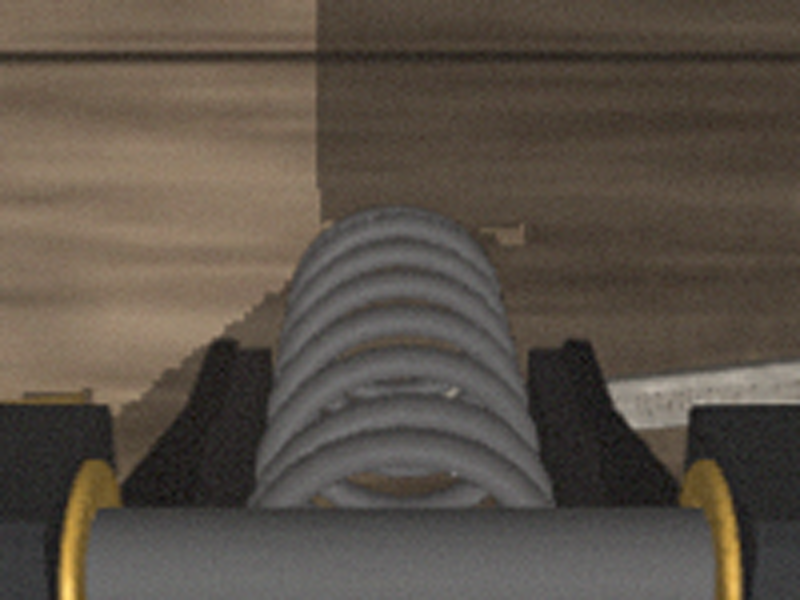

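>>> {"fn": "drive_tool", "kwargs": {"motion": [[[0,0,-45],[0,0,0]],[[0,0,-45],[0,0,0]],[[27.6,-37.2,0],[0,0,0]],[[27.6,-37.2,0],[0,0,0]],[[27.6,-37.2,0],[0,0,0]]]}}

```text
time_s: 36.85
position: [0.5178, -0.0398, 0.2537]
tcp_rot: [[1.0, -0.001, -0.004], [-0.001, -1.0, 0.001], [-0.004, -0.001, -1.0]]
force: [-0.2, -0.2, -1.5]
opening: 0.432
grasp_force: 30.1
```

>>> {"fn": "drive_tool", "kwargs": {"motion": [[[27.6,-37.2,0],[0,0,0]],[[27.6,-37.2,0],[0,0,0]],[[27.6,-37.2,0],[0,0,0]],[[0,0,0],[0,0,0]],[[0,0,50],[0,0,0]]]}}

```text
time_s: 37.35
position: [0.606, 0.0717, 0.2088]
tcp_rot: [[1.0, 0.004, 0.013], [0.004, -1.0, -0.001], [0.013, 0.001, -1.0]]
force: [0.6, -0.8, -2.2]
opening: 0.43
grasp_force: 30.1
```

>>> {"fn": "drive_tool", "kwargs": {"motion": [[[0,0,50],[0,0,0]],[[0,0,8],[0,0,0]],[[0,0,0],[0,0,0]],[[0,0,0],[0,0,0]]]}}

```text
time_s: 37.75
position: [0.602, 0.0702, 0.1488]
tcp_rot: [[1.0, 0.0, 0.002], [0.0, -1.0, -0.0], [0.002, 0.0, -1.0]]
force: [-0.2, -0.2, -1.6]
opening: 0.433
grasp_force: 30.1
```

```bash
python3 - <<'E'
from h import *
old=dict(position=[.4355,-.15266,.16616],tcp_rot=np.diag([1,-1,-1.])); a=at("wrist",317.5,201.7,.12,old); print("spring far edge rel TCP",a[:2]-[.4355,-.15266])
s=shot("wrist","w8",(220,150,420,300),4); print(s["time_s"],s["position"],s["opening"],s["force"],mm([.601,.0705,.148],s))
print(proj("wrist",[.601,.0705,.092],s), proj("wrist",[s["position"][0]+.0195,s["position"][1],s["position"][2]-.046],s))
E
```

```text
spring far edge rel TCP [0.01618659 0.00095782]
37.75 [0.60203501 0.07016953 0.14875821] 0.4328079377698794 [-0.21067314 -0.19840638 -1.62107482] (array([-1. , -0.3,  0.8]),)
[318.44409955 219.01935479] [318.80159905 197.50567225]
```

View pics/w8.png

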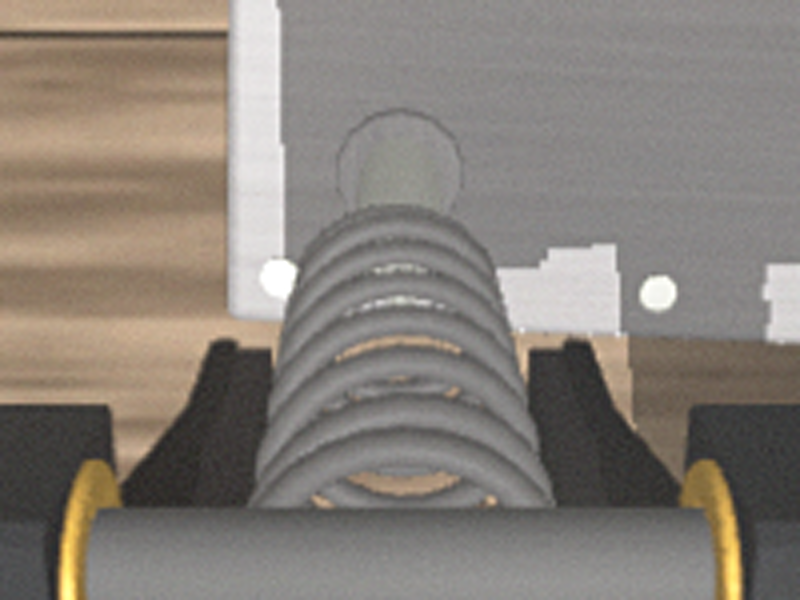

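>>> {"fn": "drive_tool", "kwargs": {"motion": [[[2,0,0],[0,0,0]],[[0,0,10],[0,0,0]],[[0,0,10],[0,0,0]],[[0,0,10],[0,0,0]],[[0,0,0],[0,0,0]]]}}

```text
time_s: 38.3
position: [0.6011, 0.0708, 0.1154]
tcp_rot: [[1.0, 0.001, -0.005], [0.001, -1.0, 0.0], [-0.005, -0.0, -1.0]]
force: [0.7, 0.8, -2.1]
opening: 0.436
grasp_force: 30.1
```

```bash
python3 - <<'E'
from h import *
s=read_state(); print(s["force"],s["moment"],s["position"])
o=dict(position=[.602,.0702,.1488],tcp_rot=np.diag([1,-1,-1.])); print(at("wrist",320,192,.012,o))
E
```

```text
[ 0.72658033  0.78919595 -2.06788638] [-0.01440235  0.04198288  0.02533517] [0.60111934 0.0707823  0.11541874]
[0.60090865 0.06920939 0.012     ]
```

>>> {"fn": "drive_tool", "kwargs": {"motion": [[[0,0,10],[0,0,0]],[[0,0,10],[0,0,0]],[[0,0,10],[0,0,0]],[[0,0,10],[0,0,0]],[[0,0,0],[0,0,0]]]}}

```text
time_s: 38.8
position: [0.6015, 0.0708, 0.0756]
tcp_rot: [[1.0, 0.001, -0.004], [0.001, -1.0, 0.0], [-0.004, -0.0, -1.0]]
force: [-0.1, -0.2, -0.8]
opening: 0.434
grasp_force: 30.1
```

>>> {"fn": "drive_tool", "kwargs": {"motion": [[[0,0,8],[0,0,0]],[[0,0,4],[0,0,0]],[[0,0,3],[0,0,0]],[[0,0,0],[0,0,0]],[[0,0,0],[0,0,0]]]}}

```text
time_s: 39.3
position: [0.603, 0.0707, 0.0627]
tcp_rot: [[1.0, 0.001, 0.0], [0.001, -1.0, -0.0], [0.0, 0.0, -1.0]]
force: [-0.9, -0.0, -1.3]
opening: 0.432
grasp_force: 30.1
```

>>> {"fn": "drive_tool", "kwargs": {"motion": [[[0,0,3],[0,0,0]],[[0,0,2],[0,0,0]],[[0,0,0],[0,0,0]],[[0,0,0],[0,0,0]]]}}

```text
time_s: 39.7
position: [0.6033, 0.0707, 0.0583]
tcp_rot: [[1.0, 0.001, 0.001], [0.001, -1.0, -0.0], [0.001, 0.0, -1.0]]
force: [-0.9, -0.0, 4.0]
opening: 0.429
grasp_force: 30.1
```

>>> {"fn": "drive_tool", "kwargs": {"motion": [[[0,0,0],[0,0,0]],[[0,0,0],[0,0,0]],[[0,0,0],[0,0,0]],[[0,0,0],[0,0,0]],[[0,0,0],[0,0,0]]], "gripper": 0.75}}

```text
time_s: 40.2
position: [0.6027, 0.0707, 0.0573]
tcp_rot: [[1.0, 0.001, -0.0], [0.001, -1.0, 0.0], [-0.0, -0.0, -1.0]]
force: [-0.6, -0.0, 0.4]
opening: 0.734
grasp_force: 0.0
```

>>> {"fn": "drive_tool", "kwargs": {"motion": [[[0,0,-40],[0,0,0]],[[0,0,-50],[0,0,0]],[[0,0,-50],[0,0,0]],[[0,0,-50],[0,0,0]],[[0,0,-50],[0,0,0]]]}}

```text
time_s: 40.7
position: [0.6023, 0.0707, 0.2996]
tcp_rot: [[1.0, 0.001, -0.0], [0.001, -1.0, 0.0], [-0.0, -0.0, -1.0]]
force: [0.9, -0.5, 0.4]
opening: 0.75
grasp_force: 0.0
```

>>> {"fn": "drive_tool", "kwargs": {"motion": [[[-48,0,0],[0,0,0]],[[-48,0,0],[0,0,0]],[[-48,0,0],[0,0,0]],[[0,0,0],[0,0,0]],[[0,0,0],[0,0,0]]]}}

```text
time_s: 41.2
position: [0.4578, 0.0708, 0.2979]
tcp_rot: [[1.0, 0.001, 0.001], [0.001, -1.0, -0.0], [0.001, 0.0, -1.0]]
force: [0.8, -0.0, 0.4]
opening: 0.75
grasp_force: 0.0
```

```bash
python3 - <<'E'
from h import *
s=shot("wrist","w9",(60,0,580,250),1.5); print(s["time_s"],s["position"],s["tcp_rot"])
im=capture("top")[:,:,::-1]; np.save("pics/t4.npy",im); print(mouth("top",im,(.612,-.247)))
E
```

```text
41.2 [0.45782894 0.07075266 0.29787808] [[ 9.99999334e-01  8.46521521e-04  7.85010407e-04]
 [ 8.46561476e-04 -9.99999640e-01 -5.05664871e-05]
 [ 7.84967319e-04  5.12310130e-05 -9.99999691e-01]]
(array([ 0.6161, -0.2442]), np.float32(52.92666))
```

View pics/w9.png

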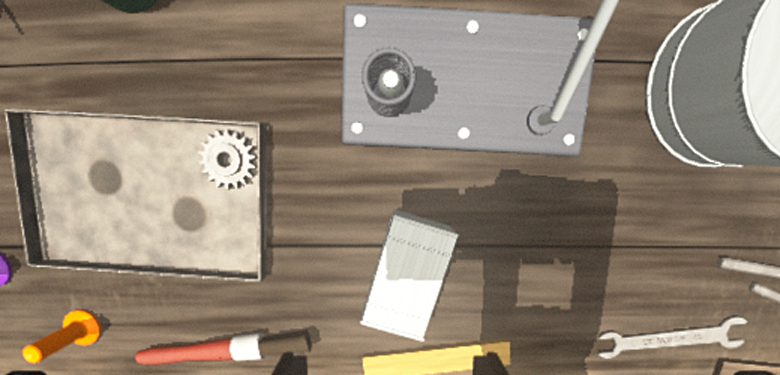

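```bash
python3 - <<'E'
from h import *
s=read_state()
P=[at("wrist",60+u/1.5,v/1.5,.06,s)[:2] for u,v in [(397,211),(458,233),(424,341),(361,321)]]
Q=[at("wrist",60+u/1.5,v/1.5,.06,s)[:2] for u,v in [(388,228),(457,247)]]
print(np.round(P,4),np.round(Q,4)); P=np.array(P)
print([np.linalg.norm(P[i]-P[i-1]).round(4) for i in range(4)],P.mean(0),np.degrees(np.arctan2(*((P[0]+P[1]-P[2]-P[3])[::-1]))))
# peg base
print("pegbase",at("wrist",60+540/1.5,120/1.5,.012,s))
# ball centre from several views
v4=dict(position=[.49940613,-.21373699,.30301092],tcp_rot=np.diag([1,-1,-1.])); v5=dict(position=[.6119,-.2452,.2151],tcp_rot=np.diag([1,-1,-1.]))
rs=[ray("wrist",173.5,33,v4),ray("wrist",103,162,v5),ray("top",180+524/2.66,130+66.5/2.66)]
A=sum(np.eye(3)-np.outer(d,d)/(d@d) for o,d in rs); b=sum((np.eye(3)-np.outer(d,d)/(d@d))@o for o,d in rs)
print("ball",np.linalg.solve(A,b)); 
for o,d in rs: print(o+d*(.1456-o[2])/d[2])
im=np.load("pics/w9.npy"); save(im,"w9c",(280,120,400,240),5)
E
```

```text
[[0.5026 0.0631]
 [0.4833 0.0086]
 [0.3802 0.0367]
 [0.4004 0.0965]] [[0.4877 0.071 ]
 [0.4708 0.009 ]]
[np.float64(0.1075), np.float64(0.0578), np.float64(0.1069), np.float64(0.0632)] [0.44163819 0.05122732] -16.682595078170742
pegbase [ 0.58298525 -0.07161808  0.012     ]
ball [ 0.65435062 -0.07246684  0.14495736]
[ 0.65309684 -0.07248858  0.1456    ]
[ 0.6541336  -0.07346817  0.1456    ]
[ 0.65571466 -0.07236644  0.1456    ]
```

View pics/w9c.png

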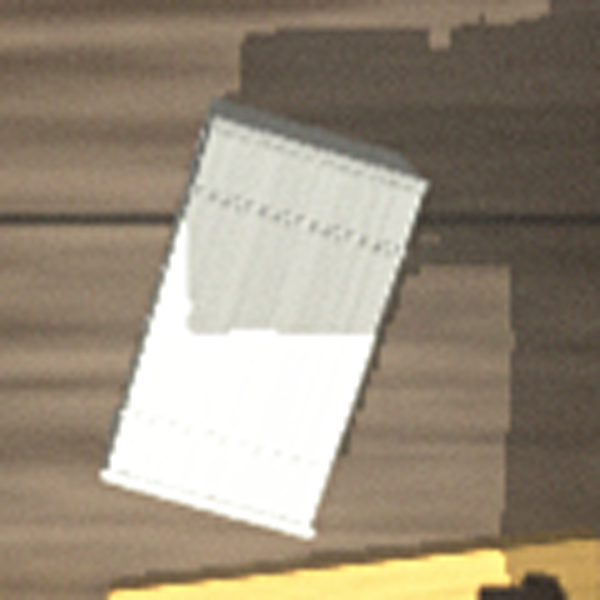

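```bash
python3 - <<'E'
from h import *
s=read_state()
P=np.array([at("wrist",280+u/5,120+v/5,.06,s)[:2] for u,v in [(210,120),(427,183),(313,537),(104,477)]])
y=np.arctan2(*((P[0]+P[1]-P[2]-P[3])[::-1])); c=P.mean(0)
print(P.round(4),[np.linalg.norm(P[i]-P[i-1]).round(4) for i in range(4)],c,np.degrees(y))
R=np.column_stack([[np.cos(y),np.sin(y),0],[np.sin(y),-np.cos(y),0],[0,0,-1.]])
print(mm([c[0],c[1],.30],s,R)); 
E
```

```text
[[0.4983 0.0666]
 [0.4816 0.0085]
 [0.3801 0.0368]
 [0.3983 0.0964]] [np.float64(0.1043), np.float64(0.0604), np.float64(0.1055), np.float64(0.0624)] [0.4395767 0.0520494] -16.09418718774453
(array([-21. ,  18.3,  -1.8]), array([-0.   , -0.003,  0.281]))
```

>>> {"fn": "drive_tool", "kwargs": {"motion": [[[-19,19,0],[0,0,0]],[[0,0,0],[0,0,0.142]],[[0,0,0],[0,0,0.143]],[[0,0,50],[0,0,0]],[[0,0,50],[0,0,0]]], "gripper": 1}}

```text
time_s: 41.8
position: [0.4442, 0.0509, 0.1979]
tcp_rot: [[0.96, -0.281, 0.008], [-0.281, -0.96, -0.001], [0.008, -0.001, -1.0]]
force: [1.2, -0.2, -0.7]
opening: 0.991
grasp_force: 0.0
```

>>> {"fn": "drive_tool", "kwargs": {"motion": [[[0,0,50],[0,0,0]],[[0,0,0],[0,0,0]],[[0,0,0],[0,0,0]]]}}

```text
time_s: 42.1
position: [0.4411, 0.0514, 0.1472]
tcp_rot: [[0.96, -0.281, -0.002], [-0.281, -0.96, 0.0], [-0.002, 0.0, -1.0]]
force: [0.2, 0.1, -0.3]
opening: 1.002
grasp_force: 0.0
```

```bash
python3 - <<'E'
from h import *
s=shot("wrist","w10"); y=np.radians(-16.4)
R=np.column_stack([[np.cos(y),np.sin(y),0],[np.sin(y),-np.cos(y),0],[0,0,-1.]])
print(s["time_s"],s["position"],s["opening"],mm([.439,.0518,.016],s,R))
E
```

```text
42.1 [0.44108792 0.05135953 0.14719462] 1.0024744720400707 (array([-1.900e+00,  1.000e-01,  1.312e+02]), array([0.   , 0.002, 0.002]))
```

>>> {"fn": "drive_tool", "kwargs": {"motion": [[[-2,0,45],[0,0,0]],[[0,0,45],[0,0,0]],[[0,0,30],[0,0,0]],[[0,0,11],[0,0,0]],[[0,0,0],[0,0,0]]]}}

```text
time_s: 42.65
position: [0.44, 0.0519, 0.0176]
tcp_rot: [[0.96, -0.28, 0.003], [-0.28, -0.96, -0.0], [0.003, -0.0, -1.0]]
force: [0.2, 0.2, -0.3]
opening: 1.0
grasp_force: 0.0
```

>>> {"fn": "drive_tool", "kwargs": {"motion": [[[0,0,0],[0,0,0]],[[0,0,0],[0,0,0]],[[0,0,0],[0,0,0]],[[0,0,0],[0,0,0]],[[0,0,0],[0,0,0]]], "gripper": 0}}

```text
time_s: 43.15
position: [0.4385, 0.0522, 0.0174]
tcp_rot: [[0.96, -0.28, 0.002], [-0.28, -0.96, -0.0], [0.002, -0.0, -1.0]]
force: [0.3, 1.4, 8.2]
opening: 0.69
grasp_force: 30.0
```

>>> {"fn": "drive_tool", "kwargs": {"motion": [[[0,0,-20],[0,0,0]],[[0,0,-50],[0,0,0]],[[0,0,-50],[0,0,0]],[[0,0,-50],[0,0,0]],[[0,0,-50],[0,0,0]]]}}

```text
time_s: 43.65
position: [0.4368, 0.0523, 0.2384]
tcp_rot: [[0.96, -0.28, -0.001], [-0.28, -0.96, 0.0], [-0.001, 0.0, -1.0]]
force: [1.1, 0.2, -2.3]
opening: 0.688
grasp_force: 30.0
```

>>> {"fn": "drive_tool", "kwargs": {"motion": [[[0,0,-50],[0,0,0]],[[0,0,-50],[0,0,0]],[[0,0,0],[0,0,0]],[[0,0,0],[0,0,0]]]}}

```text
time_s: 44.05
position: [0.4376, 0.0522, 0.3371]
tcp_rot: [[0.96, -0.28, 0.002], [-0.28, -0.96, -0.0], [0.002, -0.0, -1.0]]
force: [-0.3, -0.5, -2.3]
opening: 0.687
grasp_force: 30.0
```

```bash
python3 - <<'E'
from h import *
s=read_state(); y=np.radians(-1.6)
R=np.column_stack([[np.cos(y),np.sin(y),0],[np.sin(y),-np.cos(y),0],[0,0,-1.]])
print(s["time_s"],s["position"],s["opening"],s["joint_positions"],mm([.60,-.073,.34],s,R))
E
```

```text
44.05 [0.43760828 0.05220842 0.33714987] 0.6868783000982336 [-7.78223006e+00  7.70382913e+00  9.77390364e+01 -3.23863627e-03
  7.44615506e+01  9.84955620e+01] (array([191. ,  74.7,  -2.5]), array([ 0.   , -0.002, -0.256]))
```

>>> {"fn": "drive_tool", "kwargs": {"motion": [[[0,0,0],[0,0,-0.128]],[[0,0,0],[0,0,-0.128]],[[33.1,24.1,0],[0,0,0]],[[33.1,24.1,0],[0,0,0]],[[33.1,24.1,0],[0,0,0]]]}}

```text
time_s: 44.55
position: [0.5342, -0.0232, 0.3333]
tcp_rot: [[1.0, -0.028, -0.007], [-0.028, -1.0, 0.002], [-0.007, -0.002, -1.0]]
force: [0.8, 0.6, -0.8]
opening: 0.684
grasp_force: 30.0
```

>>> {"fn": "drive_tool", "kwargs": {"motion": [[[33.1,24.1,0],[0,0,0]],[[33.1,24.1,0],[0,0,0]],[[0,0,0],[0,0.145,0]],[[0,0,0],[0,0.145,0]],[[0,0,0],[0,0.145,0]]]}}

```text
time_s: 45.05
position: [0.5988, -0.0729, 0.332]
tcp_rot: [[0.908, -0.029, 0.419], [-0.027, -1.0, -0.01], [0.419, -0.002, -0.908]]
force: [1.1, 0.6, -2.0]
opening: 0.689
grasp_force: 30.0
```

>>> {"fn": "drive_tool", "kwargs": {"motion": [[[0,0,0],[0,0.145,0]],[[0,0,0],[0,0.145,0]],[[0,0,0],[0,0.148,0]],[[0,0,0],[0,0,0]],[[0,0,0],[0,0,0]]]}}

```text
time_s: 45.55
position: [0.6027, -0.0646, 0.3345]
tcp_rot: [[0.728, -0.004, 0.686], [-0.016, -1.0, 0.011], [0.686, -0.019, -0.728]]
force: [-0.0, 0.1, -1.0]
opening: 0.686
grasp_force: 30.0
```

```bash
cat > tin.py <<'E'
from h import *
y=np.radians(-1.6); xs=np.array([np.cos(y),np.sin(y),0]); k=np.array([0,0,1.]); c,s_=np.cos(np.radians(40)),np.sin(np.radians(40))
a=s_*xs+c*k; z=c*xs-s_*k; R=np.column_stack([a,np.cross(z,a),z]); ball=np.array([.6545,-.0725,.1453]); tip=ball+.011*a
def tcp(d,off=0): return tip+d*a+off*z-R@np.array([.0015,0,-.0126])   # tin_mid d along peg beyond the tip
E
python3 - <<'E'
from tin import *
s=read_state(); print(s["time_s"],s["position"],s["joint_positions"],s["opening"]); print(R.round(3))
print("start",tcp(.0675),mm(tcp(.0675),s,R)); print("far",tcp(.11),"end",tcp(-.0475))
im=capture("top")[:,:,::-1]; np.save("pics/t5.npy",im); print(mouth("top",im,(.612,-.247)))
E
```

```text
45.55 [ 0.60271797 -0.06463574  0.33446499] [-25.97331455  10.08399522 110.26313291  44.22927995  26.43492126
  30.2618729 ] 0.6860298658508843
[[ 0.643 -0.028  0.766]
 [-0.018 -1.    -0.021]
 [ 0.766 -0.    -0.643]]
start [ 0.71362375 -0.07415148  0.1961863 ] (array([-13.9,  11.7, 176.6]), array([-0.031,  0.117,  0.002]))
far [ 0.74093157 -0.07491425  0.22874319] end [ 0.63973199 -0.07208749  0.10809119]
(array([ 0.6168, -0.2462]), np.float32(11.604847))
```

>>> {"fn": "drive_tool", "kwargs": {"motion": [[[0,0,0],[-0.01,0.04,0]],[[0,0,0],[-0.01,0.04,0]],[[0,0,0],[-0.01,0.037,0]],[[0,0,0],[0,0,0]],[[0,0,0],[0,0,0]]]}}

```text
time_s: 46.1
position: [0.6045, -0.0648, 0.3371]
tcp_rot: [[0.639, -0.024, 0.769], [-0.013, -1.0, -0.021], [0.769, 0.003, -0.639]]
force: [0.3, -0.4, -0.4]
opening: 0.687
grasp_force: 30.0
```

```bash
python3 - <<'E'
from tin import *
s=read_state(); print(s["time_s"],s["position"],s["joint_positions"],mm([.741,-.075,.33],s,R)) 
E
```

```text
46.1 [ 0.60449511 -0.06476233  0.33707587] [-26.24331656  10.27893022 115.253977    70.49431272  19.94346662
   4.05046297] (array([ 81.9,   6.9, 109.7]), array([-0.001, -0.005,  0.004]))
```

>>> {"fn": "drive_tool", "kwargs": {"motion": [[[16.4,1.4,22],[0,0,0]],[[16.4,1.4,22],[0,0,0]],[[16.4,1.4,22],[0,0,0]],[[16.4,1.4,22],[0,0,0]],[[16.4,1.4,22],[0,0,0]]]}}

```text
time_s: 46.6
position: [0.7426, -0.0753, 0.3303]
tcp_rot: [[0.638, -0.025, 0.769], [-0.013, -1.0, -0.021], [0.77, 0.003, -0.638]]
force: [-0.2, -0.7, -1.3]
opening: 0.685
grasp_force: 30.0
```

>>> {"fn": "drive_tool", "kwargs": {"motion": [[[0,0,0],[0,0,0]],[[0,0,0],[0,0,0]]]}}

```text
time_s: 46.8
position: [0.7412, -0.075, 0.3296]
tcp_rot: [[0.639, -0.024, 0.769], [-0.013, -1.0, -0.02], [0.769, 0.003, -0.639]]
force: [-0.8, -0.1, -1.1]
opening: 0.686
grasp_force: 30.0
```

```bash
python3 - <<'E'
from tin import *
s=read_state(); print(s["time_s"],s["position"],s["joint_positions"],mm(tcp(.11),s,R)) 
E
```

```text
46.8 [ 0.7412161  -0.07500516  0.3295879 ] [-20.28521718  21.72546352  98.47615623  53.09540711  18.03493953
  25.8365388 ] (array([-77.8,  -0.4,  64.2]), array([-0.001, -0.005,  0.005]))
```

Down to the far pose, then take a look.

>>> {"fn": "drive_tool", "kwargs": {"motion": [[[-26,0,21.4],[0,0,0]],[[-26,0,21.4],[0,0,0]],[[-26,-0.4,21.4],[0,-0.005,0.005]],[[0,0,0],[0,0,0]],[[0,0,0],[0,0,0]]]}}

```text
time_s: 47.3
position: [0.7411, -0.0734, 0.2518]
tcp_rot: [[0.64, -0.023, 0.768], [-0.018, -1.0, -0.015], [0.768, -0.004, -0.64]]
force: [0.3, -0.2, -1.7]
opening: 0.685
grasp_force: 30.0
```

```bash
python3 - <<'E'
from tin import *
s=read_state(); print(s["time_s"],s["position"],s["joint_positions"],mm(tcp(.0675),s,R)) 
im=capture("side")[:,:,::-1]; w=capture("wrist")[:,:,::-1]; t=capture("top")[:,:,::-1]
for n,i in(("s1",im),("w11",w),("t6",t)): np.save(f"pics/{n}.npy",i)
A=cv2.resize(im[120:320,260:500],None,fx=1.65,fy=1.65,interpolation=2); B=cv2.resize(t[120:270,300:480],None,fx=2.2,fy=2.2,interpolation=2); C=cv2.resize(w[:240],None,fx=.62*2*.5,fy=.62,interpolation=3)
W=800; M=np.zeros((600,800,3),np.uint8); M[:A.shape[0],:A.shape[1]]=A; M[:B.shape[0],400:400+B.shape[1]]=B; 
C=cv2.resize(w[:260],(640,260)); M[340:600,:640]=C
cv2.imwrite("pics/m1.png",M)
E
```

```text
47.3 [ 0.74112146 -0.07338927  0.25177983] [-20.280382    28.41034864 102.86379032  89.5317807   14.60944122
 -11.74026226] (array([-60.3,   1.6,  14.5]), array([-0.006, -0.004, -0.   ]))
```

View pics/m1.png

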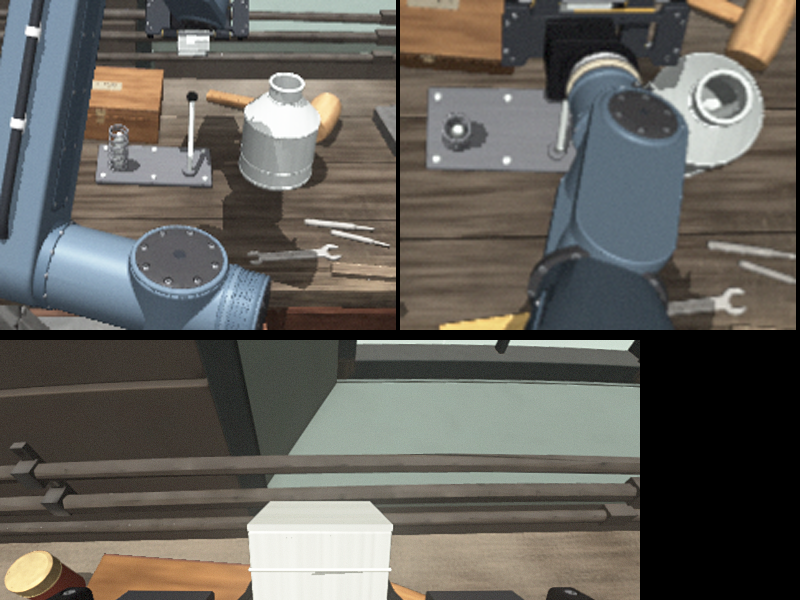

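>>> {"fn": "drive_tool", "kwargs": {"motion": [[[-5,0.5,5],[-0.002,-0.001,0]],[[-5,0.5,5],[-0.002,-0.001,0]],[[-5,0.6,4.5],[-0.002,-0.002,0]],[[-10,0,0],[0,0,0]],[[-10,0,0],[0,0,0]]]}}

```text
time_s: 47.95
position: [0.7309, -0.075, 0.2175]
tcp_rot: [[0.64, -0.027, 0.768], [-0.016, -1.0, -0.022], [0.769, 0.002, -0.64]]
force: [-0.7, -0.3, -1.7]
opening: 0.686
grasp_force: 30.0
```

>>> {"fn": "drive_tool", "kwargs": {"motion": [[[-10,0,0],[0,0,0]],[[0,0,0],[0,0,0]],[[0,0,0],[0,0,0]]]}}

```text
time_s: 48.25
position: [0.7244, -0.0747, 0.2093]
tcp_rot: [[0.641, -0.027, 0.767], [-0.017, -1.0, -0.022], [0.768, 0.001, -0.641]]
force: [-0.5, 0.6, -1.7]
opening: 0.687
grasp_force: 30.0
```

```bash
python3 - <<'E'
from tin import *
s=read_state(); print(s["time_s"],s["position"],s["joint_positions"],s["force"],mm(tcp(.0675),s,R)) 
E
```

```text
48.25 [ 0.72442727 -0.07471444  0.20928364] [-20.88110745  31.70345834 106.94933625 115.47203572  16.30018592
 -39.07973597] [-0.45222927  0.60278104 -1.71804862] (array([-17. ,  -0.3,   0.1]), array([ 0.   , -0.003,  0.001]))
```

>>> {"fn": "drive_tool", "kwargs": {"motion": [[[-10,0,0],[0,0,0]],[[-10,0,0],[0,0,0]],[[-10,0,0],[0,0,0]],[[-10,0,0],[0,0,0]],[[0,0,0],[0,0,0]]]}}

```text
time_s: 48.75
position: [0.6977, -0.0738, 0.1769]
tcp_rot: [[0.643, -0.028, 0.765], [-0.018, -1.0, -0.021], [0.766, -0.0, -0.643]]
force: [0.2, -0.0, -1.7]
opening: 0.686
grasp_force: 30.0
```

```bash
python3 - <<'E'
from tin import *
s=read_state(); print(s["time_s"],s["joint_positions"],s["force"],mm(tcp(-.0475),s,R)) 
E
```

```text
48.75 [-21.95564085  34.04919483 111.69060375 130.93630251  20.64658748
 -56.24319407] [ 0.20913484 -0.04489793 -1.7095316 ] (array([-90. ,  -0.1,  -0.1]), array([-0.   ,  0.001, -0.   ]))
```

>>> {"fn": "drive_tool", "kwargs": {"motion": [[[-10,0,0],[0,0,0]],[[-10,0,0],[0,0,0]],[[-10,0,0],[0,0,0]],[[-10,0,0],[0,0,0]],[[0,0,0],[0,0,0]]]}}

```text
time_s: 49.25
position: [0.6724, -0.0731, 0.1464]
tcp_rot: [[0.643, -0.028, 0.766], [-0.018, -1.0, -0.021], [0.766, -0.0, -0.643]]
force: [-0.1, -0.0, -0.9]
opening: 0.689
grasp_force: 30.0
```

>>> {"fn": "drive_tool", "kwargs": {"motion": [[[-10,0,0],[0,0,0]],[[-10,0,0],[0,0,0]],[[-10,0,0],[0,0,0]],[[-6,0,0],[0,0,0]],[[0,0,0],[0,0,0]]]}}

```text
time_s: 49.75
position: [0.6496, -0.0725, 0.1189]
tcp_rot: [[0.642, -0.028, 0.766], [-0.018, -1.0, -0.021], [0.766, -0.0, -0.642]]
force: [-0.8, -0.3, -1.1]
opening: 0.687
grasp_force: 30.0
```

```bash
python3 - <<'E'
from tin import *
s=read_state(); print(s["time_s"],s["joint_positions"],s["force"],mm(tcp(-.0495),s,R)) 
E
```

```text
49.75 [-24.34092971  40.34524249 119.87408049 146.46042136  32.48096982
 -75.86065018] [-0.84914104 -0.32379971 -1.0596787 ] (array([-16.6,  -0.2,  -0.6]), array([-0.   , -0.001,  0.   ]))
```

>>> {"fn": "drive_tool", "kwargs": {"motion": [[[-5,0,0],[0,0,0]],[[-5,0,0],[0,0,0]],[[0,0,4],[0,0,0]],[[0,0,4],[0,0,0]],[[0,0,2],[0,0,0]]]}}

```text
time_s: 50.25
position: [0.6512, -0.0726, 0.1047]
tcp_rot: [[0.642, -0.027, 0.767], [-0.017, -1.0, -0.021], [0.767, 0.0, -0.642]]
force: [-0.3, -0.8, -2.4]
opening: 0.688
grasp_force: 30.0
```

>>> {"fn": "drive_tool", "kwargs": {"motion": [[[-2,0,0],[0,0,0]],[[0,0,0],[0,0,0]],[[0,0,0],[0,0,0]]]}}

```text
time_s: 50.55
position: [0.6491, -0.0724, 0.1032]
tcp_rot: [[0.642, -0.027, 0.766], [-0.018, -1.0, -0.021], [0.766, 0.0, -0.643]]
force: [-1.0, 0.4, -1.3]
opening: 0.688
grasp_force: 30.0
```

```bash
python3 - <<'E'
from tin import *
s=read_state(); print(s["time_s"],s["force"],mm(tcp(-.0495),s,R)) 
E
```

```text
50.55 [-0.95431568  0.40579083 -1.26293308] (array([ -4.3,  -0. , -10.3]), array([-0., -0.,  0.]))
```

>>> {"fn": "drive_tool", "kwargs": {"motion": [[[-1.5,0,0],[0,0,0]],[[-1.5,0,0],[0,0,0]],[[0,0,0],[0,0,0]],[[0,0,0],[0,0,0]]]}}

```text
time_s: 50.95
position: [0.6475, -0.0725, 0.1012]
tcp_rot: [[0.642, -0.027, 0.767], [-0.017, -1.0, -0.021], [0.767, 0.0, -0.642]]
force: [-0.0, 0.6, 0.1]
opening: 0.69
grasp_force: 30.0
```

>>> {"fn": "drive_tool", "kwargs": {"motion": [[[-1.5,0,0],[0,0,0]],[[0,0,0],[0,0,0]],[[0,0,0],[0,0,0]]]}}

```text
time_s: 51.25
position: [0.6475, -0.0726, 0.1011]
tcp_rot: [[0.639, -0.027, 0.769], [-0.017, -1.0, -0.021], [0.769, 0.001, -0.639]]
force: [1.9, 0.5, 3.5]
opening: 0.687
grasp_force: 30.0
```

>>> {"fn": "drive_tool", "kwargs": {"motion": [[[0,0,0],[0,0,0]],[[0,0,0],[0,0,0]],[[0,0,0],[0,0,0]],[[0,0,0],[0,0,0]],[[0,0,0],[0,0,0]]], "gripper": 0.95}}

```text
time_s: 51.75
position: [0.646, -0.0724, 0.0995]
tcp_rot: [[0.643, -0.028, 0.766], [-0.018, -1.0, -0.021], [0.766, -0.0, -0.643]]
force: [0.3, -0.2, 0.2]
opening: 0.94
grasp_force: 0.0
```

>>> {"fn": "drive_tool", "kwargs": {"motion": [[[0,0,-8],[0,0,0]],[[0,0,-15],[0,0,0]],[[0,0,-20],[0,0,0]],[[0,0,-20],[0,0,0]],[[0,0,-20],[0,0,0]]]}}

```text
time_s: 52.25
position: [0.581, -0.0702, 0.1541]
tcp_rot: [[0.643, -0.028, 0.766], [-0.018, -1.0, -0.021], [0.766, -0.0, -0.643]]
force: [-0.4, -0.2, 0.0]
opening: 0.95
grasp_force: 0.0
```

>>> {"fn": "drive_tool", "kwargs": {"motion": [[[0,0,-20],[0,0,0]],[[0,0,-20],[0,0,0]],[[0,0,-20],[0,0,0]],[[0,0,0],[0,0,0]],[[0,0,0],[0,0,0]]]}}

```text
time_s: 52.75
position: [0.5366, -0.0696, 0.1924]
tcp_rot: [[0.641, -0.028, 0.767], [-0.018, -1.0, -0.022], [0.767, 0.001, -0.642]]
force: [-0.2, -0.0, -0.0]
opening: 0.949
grasp_force: 0.0
```

```bash
python3 - <<'E'
from tin import *
s=shot("wrist","w12"); im=np.load("pics/w12.npy"); print(s["time_s"],s["position"],s["joint_positions"],s["force"])
# expected corners of the tin (outer) when resting: offset 10-16 along z
for off in (.010,.016):
    for d,ch in((-.102,"mouth"),(.003,"bottom")):
        m=tip+d*a+off*z
        print(off,ch,[proj("wrist",m+i*.03*R[:,1]-.03*z,s).round() for i in(-1,1)])
g=im.astype(int); white=(g.min(2)>170).astype(np.uint8)
n,l,st,c=cv2.connectedComponentsWithStats(white)
for i in np.argsort(-st[1:,4])[:5]+1: print(st[i],c[i].round())
E
```

```text
52.75 [ 0.53659191 -0.06961462  0.19238743] [-32.79876075  27.45709958 133.90552379 136.44866056  35.14382795
 -73.38391797] [-0.2286417  -0.02111334 -0.04312524]
0.01 mouth [array([287., 253.]), array([349., 252.])]
0.01 bottom [array([284., 143.]), array([353., 143.])]
0.016 mouth [array([288., 250.]), array([349., 250.])]
0.016 bottom [array([284., 142.]), array([352., 142.])]
[  425   139   161   112 11557] [497. 205.]
[ 286  133   69  137 7554] [319. 192.]
[ 510  108   94   67 1668] [557. 141.]
[167 285 197   7 443] [261. 288.]
[ 14 159  37  29 288] [ 31. 174.]
```

```bash
python3 - <<'E'
from tin import *
s=read_state(); im=np.load("pics/w12.npy"); print(mouth("wrist",im,(.615,-.246),s,.018))
t=capture("top")[:,:,::-1].copy(); t4=np.load("pics/t4.npy"); np.save("pics/t7.npy",t)
print("top mouth",mouth("top",t,(.615,-.246)))
d=np.abs(t.astype(int)-t4).max(2)
for n,(x,y,zz) in dict(spring=(.601,.07,.1),gear=(.544,.224,.02),orange=(.368,.404,.04),can=(.616,-.245,.205),brush=(.38,.28,.02)).items():
    u,v=proj("top",[x,y,zz]).astype(int); print(n,(u,v),d[v-6:v+7,u-6:u+7].mean().round(1))
E
```

```text
(array([ 0.6144, -0.2466]), np.float32(75.53921))
top mouth (array([ 0.6158, -0.2446]), np.float32(52.370678))
spring (np.int64(326), np.int64(178)) 3.1
gear (np.int64(277), np.int64(201)) 6.5
orange (np.int64(217), np.int64(260)) 3.6
can (np.int64(447), np.int64(163)) 3.0
brush (np.int64(259), np.int64(255)) 3.1
```

```bash
python3 -c "from rig import *; print(hand_in())"
```

```text
the job is handed in; nothing more can be done
None
```

I handed the job in after about 53 s of the 210 s: all five tappets went down the can's neck, the spring is down on the plate over the rod, and the tin hangs mouth down on the peg's ball. The can still stands (3–4 mm from where it began), but I had no view of the tappets inside it, and only the gear and the orange look-alike were compared in the final picture.

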